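# Take the LED driver out of the arrow sign

### The arm

A 6-joint arm with a two-finger parallel gripper is mounted at the origin on the work surface. World frame = base frame: x ahead of the robot, y to its left, z up, the work surface at z = 0. Lengths are in m, angles in degrees, forces in N, time in s.
With the tool pointing down it reaches from about 0.35 to 0.875 m from the base axis. Payload 4.2 kg.
Tool frame: the origin (TCP) lies between the finger pads; the fingertips stand 25 mm ahead of it and the grasp point (between the pads) lies 6 mm ahead of it (r.tips_ahead is the distance from the TCP to the fingertips, in m); z points along the fingers, y is the direction in which the jaws open and shut (so a half turn about z gives the same grasp; the last joint's range is limited). The gripper opens to 87 mm and grips with 3 to 60 N. Pads are 19 mm wide; open, the fingers measure 117 mm over their backs; the gripper's body (75 mm by 190 mm) begins 51 mm behind the grasp point.
Start: joints at [-59.095, 22.042, 0.453, 0, -68.411, -14.817], TCP at [0.173, -0.6, 0.248] pointing down, gripper open.
Joint ranges: [-179.83, 179.83], [-69.29, 118.12], [-61.27, 80.66], [-181.25, 117.63], [-171.15, -9.14], [-177.46, 177.46]. Speed limits (degrees/s): [159.86, 159.86, 180, 180, 180, 180].

### API

Orientations are given as a 3x3 rotation matrix whose columns are the frame's x, y, z axes.
In Python, from station import r, vision, finish_job gives the robot as it stands.
- The arm moves only by the shell command python3 -m jog 'ROWS'. ROWS is a JSON object of lists of equal length, an entry for each row: "rot": the turn, a rotation vector about the world's x, y, z in degrees, a list of three; "delta_pos": the shift along the world's x, y, z in mm, a list of three; "grip": the opening in per cent of the stroke, from 0 (shut) to 100 (fully open). A call has 1 to 10 rows; each row shifts and turns the commanded pose from where the row before left it; what a row does not reach is not made up. A row lasts 1/12 s, in which the tool goes at most 41.7 mm and 7.16 degrees, less where a joint would pass 70% of its speed; a pose out of reach is approached as far as the arm can. A call with a gripper value outside its range is refused whole. The fingers move at their own pace and stop on an object; the grip force is fixed at half the most. Time passes only in rows, so rows that do not move let the fingers close. It gives the time, the measured TCP pose, the force and the opening at its end, in the units of the state.
- r.sense(): the state, without advancing time (a new reading comes with each control period).
- vision.capture(name): name is "scene" or "side" or "wrist"; returns a dict with "frame" (400x640x3 uint8, red, green, blue), "K" (3x3 intrinsics, pixels), "xyz" and "orientation" of the camera in the world. Camera axes: x right, y up, looking along -z (the intrinsics and any distortion apply to the point x, -y, -z); pixel columns grow to the right and rows downward; lengths in m; the calibration is good to about 2 mm. A picture is of the moment at which its call begins. There is no depth.
- finish_job(): hands the job in, once; it reports no verdict.
The state is a dict: "time_s": time; "joints": joint angles; "joint_velocities": joint speeds; "effort": joint torques, N m; "tcp_pos": TCP position; "ee_rot": TCP orientation; "wrist_force": force on the tool from outside, world axes, zero at the start; "moment": the same for the moment, N m; "gripper_width": opening from 0.0 (shut) to 1.0 (fully open).
Only numpy, scipy, OpenCV 4.12 (cv2) and the standard library are available. Lean on these libraries where they do the work, as an engineer would, in place of code of your own. Each camera call takes 0.05 s, during which the arm holds its last target. There are 200 camera calls.

### The job

The arrow sign lies on its back on the bench: raise its hinged face well up by the black pull handle, swing the orange-gripped stay up past upright so that it leans on the stud at the face's side, and let the face sink until the stud sits in the stay's hook and the stay alone holds the face open. Only then reach in under the propped face, lift out the LED driver and lay it gently in the black tray, flat and label up. Leave the face propped, and do not disturb the spool and the screwdriver.

Things in the scene. Friction and masses are not known exactly. Their poses are not given: they have to be found in the camera images.
- sign: The sign: a shallow white open-topped box that does not move, 230 mm along its x by 280 mm along its y, walls 60 mm high and 4 mm thick, floor 4 mm. Origin at the centre of its underside on the bench; x points from the front wall (x = -115 mm, nearest the robot) to the hinged rear wall, y to its left, z up.
- hinge (a point): Middle of the face's hinge axis, on the sign at x = +110, z = 65 mm; the axis runs along the sign's y. The face is an opal panel with a red arrow in an aluminium frame, 224 x 280 x 10 mm, 0.42 kg. Propped by the stay it overhangs the box, its handle 0.28 m above the bench, so the driver must be reached from the front with the tool tilted back 20 to 35 degrees.
- face (a joint): Angle of the hinged face: 0 shut (flat), grows as its front edge rises, stop at 1.36 rad. Spring-balanced, strongly damped hinge: raising takes a few newtons; let go, it sinks slowly, in some 12 s from the stop to 0.96 rad, where the stay holds it, and on to shut if the stay is not set.
- face_handle (a point): Middle of the black pull handle on the face's front edge: a round bar 12 mm thick, 100 mm long along the sign's y, 265 mm from the hinge axis, 33 mm of free gap between the bar and the frame's edge; it moves with the face. With the face closed it is 155 mm in front of the sign's origin, 65 mm above the bench.
- face_stud (a point): Steel stud on the left edge of the face: a round pin 10 mm thick along the sign's y, 140 mm from the hinge axis, reaching 71 mm out past the side of the face. The point lies on its axis, in the plane in which the stay swings.
- stay_pivot (a point): The stay's pivot, on the left side of the sign at x = -5, y = +195, z = 40 mm in its frame; axis along the sign's y. The stay is a flat steel bar 195 mm long, 12 mm wide, 6 mm thick along y, about 52 mm clear of the side of the sign and of the face. On its rear edge (the upper edge when it lies down) is a hook that holds the stud 143 mm from the pivot.
- stay (a joint): Angle of the stay: 0 lying level, pointing forward past the sign's front wall; grows as its end swings up and back towards the hinge, 1.57 upright, stop at 2.02. It turns freely (50 g) and falls back to 0 if let go before upright; past upright it leans onto the stud, which slides down the bar into the hook as the face sinks. Seated: stay about 1.73, face about 0.96.
- stay_grip (a point): Middle of the orange grip sleeve at the stay's free end, 172 mm from the pivot: 46 mm long along the bar, 16 mm thick along the sign's y, 12 mm wide. Moves with the stay; with the stay down it is 40 mm above the bench, 62 mm in front of the sign's front wall.
- driver_mid (a point): Centre of the LED driver lying loose in the sign: a silver metal box 126 mm long (150 mm over its flat feet) along its x, 46 mm wide along its y, 32 mm high, about 0.25 to 0.45 kg, white label on top, z up. The point is half-way up, 16 mm above its underside. Its x lies roughly along the sign's x.
- tray: The black tray for removed parts, outside 240 mm along its x, 170 mm along its y, 35 mm high, walls and floor 5 mm thick; it does not move. Origin at the centre of its underside, z up.
- spool: Bystander: black spool lying flat, 100 mm across, 66 mm high; origin at the centre of its underside.
- screwdriver: Bystander: screwdriver with orange handle, 200 mm long, lying along its own x on the bench; origin under its middle.

How it is judged (in metres and radians):
On the way, in this order (a step that is already met when the one before it is completed fails the run):
1. the face is raised past the stay's height (value of joint face above 1.1 rad), for 0.1 s.
2. the face rests in the hook of the stay, untouched by the robot (value of joint stay between 1.64 and 1.82 rad and value of joint face between 0.9 and 1.01 rad and contact force between face and stay above 0.1 N and contact force between face and the arm below 0.05 N and contact force between face and the fingers below 0.05 N), for 0.3 s.
3. the driver is lifted clear of the sign (height (world z) of driver_mid above 0.1 m), for 0.1 s.
At the end, for the whole second after the job is handed in: The driver lies still on the floor of the black tray, flat (within 6 degrees) and label up, its centre within 60 mm (along the tray's x) and 65 mm (along its y) of the tray's centre; the face rests in the hook of the stay (face 0.90 to 1.01 rad, stay 1.64 to 1.82 rad, in contact) (x of driver_mid in the frame of tray between -0.06 and 0.06 m and y of driver_mid in the frame of tray between -0.065 and 0.065 m and z of driver_mid in the frame of tray between 0.015 and 0.026 m and angle between driver_mid's own z axis and vertical below 0.1 rad and linear speed of driver below 0.02 m/s and value of joint stay between 1.64 and 1.82 rad and value of joint face between 0.9 and 1.01 rad and contact force between face and stay above 0.1 N); the robot touches nothing.
It fails at once if the driver is moved (more than 20 mm) while the stay is not holding the face (distance of driver_mid from where it was at the start of the episode above 0.02 m and (value of joint stay below 1.6 rad or value of joint face below 0.88 rad)).
It fails at once if the driver is dropped (falling freely, more than about 20 mm) (contact force between driver and anything else below 0.05 N and linear speed of driver above 0.65 m/s).
It fails at once if a bystander is pushed more than 20 mm (distance of any of spool, screwdriver from where it was at the start of the episode above 0.02 m).
It also fails if it takes over 72 s, if anything falls off the work surface, if the arm or the gripper's body presses on something with over 40 N, if the wrist force passes 120 N, or if a joint passes its speed limit or range.

## Working session

There is one attempt and no reset: what is moved stays moved. The work goes in short steps, Python scripts to look and compute and a shell command to move; the robot and the scene stay as the last step left them, time stands still between calls to the robot, and variables do not carry over. Pictures are saved under pics/ and viewed, about 8 in all and at most 12, crops included, and the job is handed in when it is done.

```bash
ls; mkdir -p pics
python3 - <<'E'
from station import r, vision
import cv2,json
for n in("scene","side"):
    c=vision.capture(n); cv2.imwrite(f"pics/{n}0.png",c["frame"][:,:,::-1])
    print(n,c["K"],c["xyz"],c["orientation"],[k for k in c])
print(r.sense())
E
```

```text
pics
scene [[497.40968166   0.         320.20339663]
 [  0.         497.40968166 204.99813847]
 [  0.           0.           1.        ]] [ 1.4968974  -0.12859566  0.93075005] [[ 0.18335012 -0.66229007  0.7264672 ]
 [ 0.98292404  0.1352296  -0.124793  ]
 [-0.0155907   0.73694288  0.6757752 ]] ['frame', 'K', 'xyz', 'orientation']
side [[379.34063235   0.         319.84941645]
 [  0.         379.34063235 195.93674376]
 [  0.           0.           1.        ]] [0.49897969 0.9807149  0.77615323] [[-0.99738236  0.03655471 -0.06238735]
 [-0.07197742 -0.58430913  0.80833291]
 [-0.00690512  0.81070746  0.58541074]] ['frame', 'K', 'xyz', 'orientation']
{'time_s': 0.1, 'joints': array([-5.90959763e+01,  2.20856716e+01,  3.89356815e-01, -2.49426322e-02,
       -6.84117132e+01, -1.48177589e+01]), 'joint_velocities': array([-0.01152717, -0.15690087,  0.10664107,  0.03766816,  0.05888985,
        0.00863202]), 'effort': array([-2.02851129e-04, -3.91688633e+01,  1.87935448e+01,  4.23194781e+00,
        1.34439074e-02, -7.02610373e-05]), 'tcp_pos': array([ 0.17307679, -0.60005845,  0.24658907]), 'ee_rot': array([[-9.60890052e-01, -2.76929452e-01, -6.21024446e-04],
       [-2.76930134e-01,  9.60888322e-01,  1.82563755e-03],
       [ 9.11623301e-05,  1.92621735e-03, -9.99998141e-01]]), 'wrist_force': array([-0.052894  , -0.2359705 ,  0.12089186]), 'moment': array([ 0.01456047,  0.02687739, -0.00532007]), 'gripper_width': 1.001546380603247}
```

View pics/scene0.png

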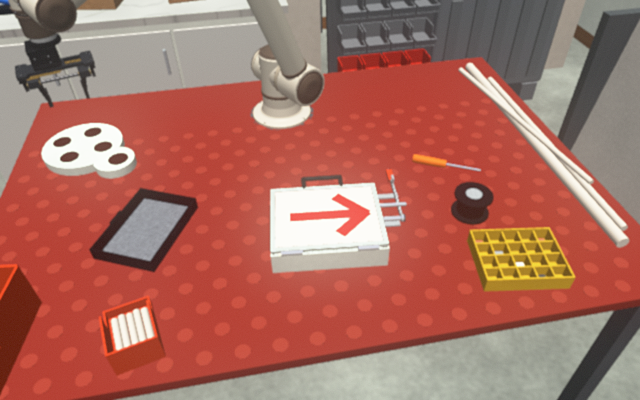

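View pics/side0.png

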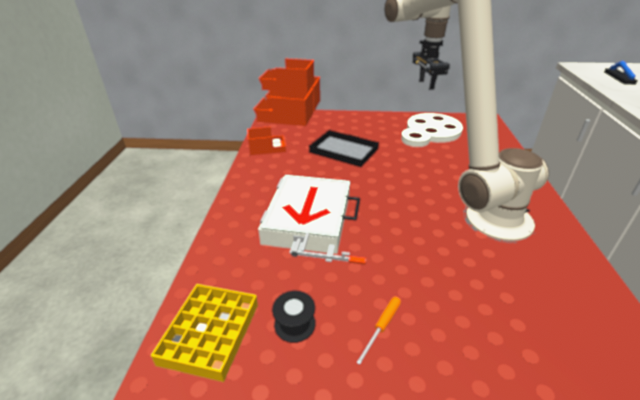

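The scene view shows the sign at about px (330,225), the handle at (322,180), the orange grip at (390,174), the tray at (145,228), the spool at (472,202) and the screwdriver at (445,163). I'll zoom in on the sign to fit its pose.

```bash
python3 - <<'E'
import cv2
a=cv2.imread("pics/scene0.png")[165:275,260:420]
cv2.imwrite("pics/z1.png",cv2.resize(a,None,fx=5,fy=5,interpolation=cv2.INTER_CUBIC))
E
cat > h.py <<'E'
import numpy as np
from station import r,vision
CAM={"scene":None,"side":None}
def load(c): return np.array(c["K"]),np.array(c["xyz"]),np.array(c["orientation"])
def ray(c,u,v):
    K,t,R=load(c); d=np.array([(u-K[0,2])/K[0,0],-(v-K[1,2])/K[1,1],-1.]); return t,R@d
def onz(c,u,v,z):
    t,d=ray(c,u,v); return t+d*(z-t[2])/d[2]
def proj(c,P):
    K,t,R=load(c); p=(np.atleast_2d(P)-t)@R; return np.c_[K[0,0]*p[:,0]/-p[:,2]+K[0,2],K[1,1]*p[:,1]/p[:,2]+K[1,2]]
E
```

```text
(no output)
```

View pics/z1.png

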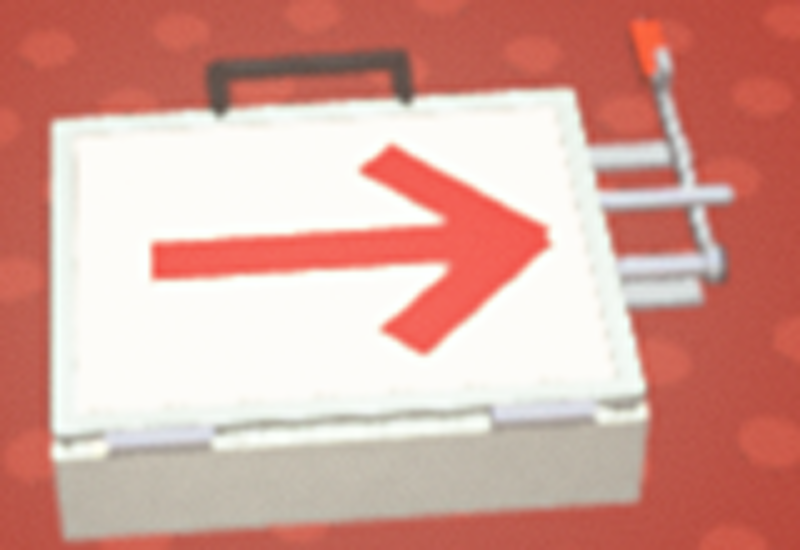

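The zoom is clear. The face's front corners are at crop (52,122) and (575,90), the rear base corners at (65,540) and (640,500), the bar at (210..408, 60) and the grip at (648,45). Next I fit the poses.

```bash
cat >> h.py <<'E'
def rz(a): return np.array([[np.cos(a),-np.sin(a),0],[np.sin(a),np.cos(a),0],[0,0,1]])
E
python3 - <<'E'
from h import *
from scipy.optimize import least_squares
import pickle
S=vision.capture("scene");D=vision.capture("side");pickle.dump({k:{a:b for a,b in c.items()} for k,c in(("scene",S),("side",D))},open("cams.pkl","wb"))
P=np.array([(-116,140,70),(-116,-140,70),(115,140,0),(115,-140,0),(-155,0,70),(-167,195,40),(-5,198,40)])/1e3
uv=np.array([(575,90),(52,122),(640,500),(65,540),(310,62),(650,48),(714,262)],float); uv=(uv+.5)/5-.5+[260,165]
f=lambda q:(proj(S,P@rz(q[2]).T+[q[0],q[1],0])-uv).ravel()
s=least_squares(f,[.6,0,0],loss="soft_l1");print("sign",s.x,np.degrees(s.x[2]));print(f(s.x).reshape(-1,2).round(1))
q=s.x;T=lambda p:np.array(p)/1e3@rz(q[2]).T+[q[0],q[1],0]
for n,p in dict(handle=(-155,0,65),grip=(-177,195,40),pivot=(-5,195,40),stud=(-30,195,65),c1=(-116,140,70)).items():print(n,T(p).round(4),proj(S,T(p)).round(0),proj(D,T(p)).round(0))
# tray: outer top rim
T4=np.array([[sx*.12,sy*.085,.035] for sx,sy in((1,1),(1,-1),(-1,-1),(-1,1))])
for c,cs in((S,[(143,189),(197,201),(155,270),(92,252)]),(D,[(333,131),(379,146),(362,164),(309,147)])):
    X=np.array([onz(c,u,v,.035) for u,v in cs]);print("tray",X.mean(0).round(3),X[:,:2].round(3).tolist(),np.linalg.norm(np.roll(X,-1,0)-X,axis=1).round(3))
print("spool",onz(S,474,190,.066),onz(D,293,306,.066),"sdr",onz(S,414,158,.015),onz(S,480,169,.01))
E
```

```text
sign [ 0.61178566  0.03794949 -0.10404968] -5.96160757236017
[[-0.5 -0.5]
 [-0.1 -0.2]
 [ 0.  -0.1]
 [ 0.2  0.2]
 [-0.5 -0.8]
 [ 0.4  3.2]
 [ 0.3  0.2]]
handle [0.4576 0.054  0.065 ] [[321. 178.]] [[357. 208.]]
grip [0.456  0.2503 0.04  ] [[389. 175.]] [[357. 260.]]
pivot [0.6271 0.2324 0.04  ] [[402. 217.]] [[295. 252.]]
stud [0.6022 0.235  0.065 ] [[401. 204.]] [[303. 247.]]
c1 [0.511  0.1892 0.07  ] [[374. 182.]] [[338. 235.]]
tray [ 0.522 -0.412  0.035] [[0.37, -0.435], [0.452, -0.287], [0.678, -0.385], [0.589, -0.54]] [0.169 0.247 0.179 0.243]
tray [ 0.5   -0.393  0.035] [[0.555, -0.53], [0.363, -0.404], [0.434, -0.258], [0.646, -0.379]] [0.23  0.163 0.244 0.176]
spool [0.59094297 0.43985155 0.066     ] [0.60494296 0.43199689 0.066     ] sdr [0.36256255 0.35691061 0.015     ] [0.44694607 0.53227117 0.01      ]
```

```bash
python3 -m jog '{"delta_pos":[[15.8,36.3,-4],[15.8,36.3,-4],[15.8,36.3,-4],[15.8,36.3,-4],[15.8,36.3,-4],[15.8,36.3,-4],[15.8,36.3,-4],[15.8,36.3,-4],[15.8,36.3,-4]],"rot":[[0,0,3.8],[0,0,3.8],[0,0,3.8],[0,0,3.8],[0,0,3.8],[0,0,3.8],[0,0,3.8],[0,0,3.8],[0,0,3.8]],"grip":[40,40,40,40,40,40,40,40,40]}'
python3 -m jog '{"delta_pos":[[15.8,36.3,-4],[15.8,36.3,-4],[15.8,36.3,-4],[15.8,36.3,-4],[15.8,36.3,-4],[15.8,36.3,-4],[15.8,36.3,-4],[15.8,36.3,-4],[15.8,36.3,-4],[0,0,0]],"rot":[[0,0,3.8],[0,0,3.8],[0,0,3.8],[0,0,3.8],[0,0,3.8],[0,0,3.8],[0,0,3.8],[0,0,3.8],[0,0,3.8],[0,0,0]],"grip":[40,40,40,40,40,40,40,40,40,40]}'
python3 - <<'E'
from h import *
import cv2
s=r.sense();print(s)
c=vision.capture("wrist");cv2.imwrite("pics/w1.png",c["frame"][:,:,::-1])
print(c["xyz"],c["orientation"],c["K"]);print(proj(c,[[.4576,.054,.065],[.4576+.05*.104,.054+.05,.065],[.4576-.05*.104,.054-.05,.065]]))
E
```

```text
time_s: 0.95
tcp_pos: [0.3156, -0.2721, 0.2115]
ee_rot: [[-0.637, -0.771, 0.001], [-0.771, 0.637, -0.0], [-0.0, -0.0, -1.0]]
wrist_force: [1.5, -0.5, 0.5]
gripper_width: 0.431
time_s: 1.78
tcp_pos: [0.4607, 0.0579, 0.1753]
ee_rot: [[-0.088, -0.996, 0.003], [-0.996, 0.088, 0.001], [-0.001, -0.003, -1.0]]
wrist_force: [0.1, -0.3, 0.2]
gripper_width: 0.399
{'time_s': 1.7833, 'joints': array([ 2.73203345e+01,  1.04565332e+01, -2.75116699e+01,  4.47694286e-02,
       -5.18798733e+01, -3.23874488e+01]), 'joint_velocities': array([-3.6149651 , -2.50839171, -3.51732677, -0.74777981, -2.88007177,
       -0.33228124]), 'effort': array([  1.63102526, -24.38482761,  16.04321659,   3.45609963,
         0.10448863,   0.0272696 ]), 'tcp_pos': array([0.46067581, 0.057922  , 0.1752546 ]), 'ee_rot': array([[-8.78417378e-02, -9.96130950e-01,  2.63805924e-03],
       [-9.96134037e-01,  8.78437867e-02,  6.70890420e-04],
       [-9.00031825e-04, -2.56892842e-03, -9.99996295e-01]]), 'wrist_force': array([ 0.1251256 , -0.27850259,  0.17590618]), 'moment': array([-0.01948869,  0.09773107, -0.00906429]), 'gripper_width': 0.39894924134716514}
[ 0.45516902 -0.01878136  0.31297316] [[-0.99613593 -0.0839913  -0.02566439]
 [ 0.08781213 -0.95748568 -0.27479119]
 [-0.00149321 -0.27598302  0.96116135]] [[283.68713878   0.         318.49973423]
 [  0.         283.68713878 196.02493769]
 [  0.           0.           1.        ]]
[[323.26412152 197.62219818]
 [322.19899115 247.8763397 ]
 [324.45010816 141.66591126]]
```

View pics/w1.png

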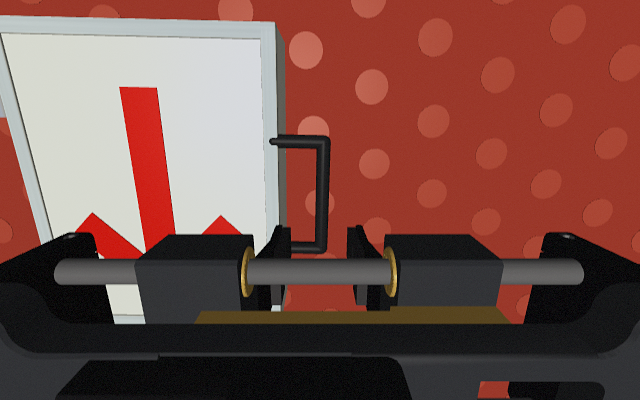

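The handle bar appears at u≈323, with its posts at v≈140 and 248. That is exactly where I predicted it. Descend and grip.

```bash
python3 -m jog '{"delta_pos":[[0,0,-25],[0,0,-25],[0,0,-25],[0,0,-25],[0,0,0],[0,0,0],[0,0,0],[0,0,0],[0,0,0]],"rot":[[0,0,0],[0,0,0],[0,0,0],[0,0,0],[0,0,0],[0,0,0],[0,0,0],[0,0,0],[0,0,0]],"grip":[40,40,40,40,40,0,0,0,0]}'
python3 - <<'E'
import numpy as np
# bar path, sign yaw -5.96, R=265
th=np.radians(np.linspace(0,76,20));x=-265*np.cos(th);z=265*np.sin(th)
for t,a,b in zip(np.degrees(th)[1:],np.diff(x),np.diff(z)): print(round(t,1),[round(float(v),1) for v in(a*.9946,-a*.104,b)])
E
```

```text
time_s: 2.58
tcp_pos: [0.4585, 0.0532, 0.0771]
ee_rot: [[-0.096, -0.995, 0.003], [-0.995, 0.096, 0.001], [-0.002, -0.003, -1.0]]
wrist_force: [-0.4, 0.3, -0.5]
gripper_width: 0.183
4.0 [0.6, -0.1, 18.5]
8.0 [1.9, -0.2, 18.4]
12.0 [3.2, -0.3, 18.2]
16.0 [4.5, -0.5, 17.9]
20.0 [5.7, -0.6, 17.6]
24.0 [6.9, -0.7, 17.1]
28.0 [8.1, -0.8, 16.6]
32.0 [9.2, -1.0, 16.0]
36.0 [10.3, -1.1, 15.3]
40.0 [11.3, -1.2, 14.6]
44.0 [12.3, -1.3, 13.7]
48.0 [13.2, -1.4, 12.8]
52.0 [14.1, -1.5, 11.9]
56.0 [14.9, -1.6, 10.9]
60.0 [15.6, -1.6, 9.8]
64.0 [16.2, -1.7, 8.7]
68.0 [16.8, -1.8, 7.5]
72.0 [17.3, -1.8, 6.3]
76.0 [17.7, -1.8, 5.1]
```

```bash
python3 -m jog '{"delta_pos":[[0,0,0],[0,0,0],[0.1,0,9.3],[0.5,0,9.2],[0.8,-0.1,9.2],[1.1,-0.1,9.2],[1.4,-0.2,9.1],[1.8,-0.2,9.1],[2.1,-0.2,9],[2.4,-0.3,8.9]],"rot":[[0,0,0],[0,0,0],[0,0,0],[0,0,0],[0,0,0],[0,0,0],[0,0,0],[0,0,0],[0,0,0],[0,0,0]],"grip":[0,0,0,0,0,0,0,0,0,0]}'
```

```text
time_s: 3.42
tcp_pos: [0.4668, 0.0521, 0.1481]
ee_rot: [[-0.097, -0.995, -0.002], [-0.995, 0.097, 0.001], [-0.001, 0.002, -1.0]]
wrist_force: [0.7, 3.2, -5.2]
gripper_width: 0.123
```

```bash
python3 -m jog '{"delta_pos":[[5.7,-0.6,17.6],[6.9,-0.7,17.1],[8.1,-0.8,16.6],[9.2,-1,16],[10.3,-1.1,15.3],[11.3,-1.2,14.6],[12.3,-1.3,13.7],[13.2,-1.4,12.8],[14.1,-1.5,11.9],[14.9,-1.6,10.9]],"rot":[[0,0,0],[0,0,0],[0,0,0],[0,0,0],[0,0,0],[0,0,0],[0,0,0],[0,0,0],[0,0,0],[0,0,0]],"grip":[0,0,0,0,0,0,0,0,0,0]}'
python3 -m jog '{"delta_pos":[[15.6,-1.6,9.8],[16.2,-1.7,8.7],[16.8,-1.8,7.5],[17.3,-1.8,6.3],[10,-1,3.2],[0,0,0],[0,0,0]],"rot":[[0,0,0],[0,0,0],[0,0,0],[0,0,0],[0,0,0],[0,0,0],[0,0,0]],"grip":[0,0,0,0,0,0,0]}'
```

```text
time_s: 4.25
tcp_pos: [0.5657, 0.0412, 0.2957]
ee_rot: [[-0.096, -0.995, -0.021], [-0.995, 0.096, 0.0], [0.002, 0.02, -1.0]]
wrist_force: [-23.5, 9.7, 15.9]
gripper_width: 0.127
time_s: 4.83
tcp_pos: [0.6503, 0.0318, 0.3363]
ee_rot: [[-0.096, -0.995, 0.007], [-0.995, 0.096, -0.002], [0.001, -0.007, -1.0]]
wrist_force: [-4.3, 1.1, 13.0]
gripper_width: 0.128
```

```bash
python3 -m jog '{"delta_pos":[[0,0,0],[0,0,0],[0,0,20],[0,0,20],[-35,20,0],[-35,20,0],[-35,20,0],[-30,25,-20],[-30,25,-20],[-30,25,-20]],"rot":[[0,0,0],[0,0,0],[0,0,0],[0,0,0],[0,0,7],[0,0,7],[0,0,7],[0,0,7],[0,0,7],[0,0,7]],"grip":[40,40,40,40,50,50,50,50,50,50]}'
python3 -m jog '{"delta_pos":[[-3,16.6,-33],[-3,16.6,-33],[-3,16.6,-33],[-3,16.6,-33],[-3,16.6,-33],[0,0,0],[0,0,0],[0,0,0],[0,0,0],[0,0,0]],"rot":[[0,0,6.9],[0,0,6.9],[0,0,6.9],[0,0,6.9],[0,0,6.8],[0,0,6.8],[0,0,6.8],[-0.5,-5,0],[-0.5,-5,0],[-0.5,-5,0]],"grip":[50,50,50,50,50,50,50,50,50,50]}'
```

```text
time_s: 5.67
tcp_pos: [0.4575, 0.1644, 0.3129]
ee_rot: [[0.599, -0.801, 0.001], [-0.801, -0.599, 0.001], [-0.0, -0.001, -1.0]]
wrist_force: [0.6, 1.9, -0.6]
gripper_width: 0.502
time_s: 6.5
tcp_pos: [0.4445, 0.2478, 0.1486]
ee_rot: [[0.962, -0.096, 0.257], [-0.093, -0.995, -0.024], [0.259, -0.0, -0.966]]
wrist_force: [2.1, -1.7, 1.1]
gripper_width: 0.497
```

Run:
```python
from h import *
import cv2
s=r.sense();print(s["time_s"],s["joints"],s["tcp_pos"],s["ee_rot"])
c=vision.capture("wrist");d=vision.capture("side")
cv2.imwrite("pics/w2.png",np.hstack([c["frame"][:,:,::-1][100:400,150:490],d["frame"][:,:,::-1][100:400,180:480]]))
print(proj(c,[[.456,.2503,.04]]),proj(d,[[.456,.2503,.04]]))
```

```text
6.5 [ 53.2120363   11.86490025 -40.36565195  24.46146911 -32.21506762
  11.11281002] [0.4445293 0.2478336 0.1486427] [[ 9.61523962e-01 -9.60005762e-02  2.57401556e-01]
 [-9.28525035e-02 -9.95381176e-01 -2.43870296e-02]
 [ 2.58553832e-01 -4.51665488e-04 -9.65996745e-01]]
[[313.30176688 221.02707579]] [[357.28258516 259.83286327]]
```

View pics/w2.png

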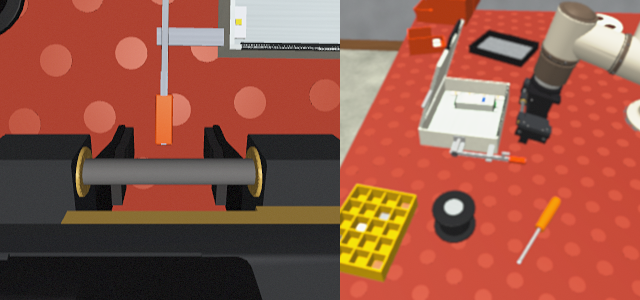

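The wrist view has the grip at about (314,219), against a predicted (313,221). The face is up and the driver is visible in the box. Next I grip the stay and compute its arc.

```bash
python3 -m jog '{"delta_pos":[[2.5,0.7,-25.7],[2.5,0.7,-25.7],[2.5,0.6,-25.7],[2.5,0.6,-25.7],[0,0,0],[0,0,0],[0,0,0],[0,0,0],[0,0,0]],"rot":[[0,0,0],[0,0,0],[0,0,0],[0,0,0],[0,0,0],[0,0,0],[0,0,0],[0,0,0],[0,0,0]],"grip":[50,50,50,50,0,0,0,0,0]}'
python3 - <<'E'
import numpy as np
a=np.radians(np.r_[0,np.linspace(4,100,13)]);t=np.radians(np.r_[15,15,np.linspace(17.5,45,12)])
x=-172*np.cos(a)-6*np.sin(t);z=172*np.sin(a)+6*np.cos(t)
for k,(u,v) in enumerate(zip(np.diff(x),np.diff(z))):print(k,np.degrees(a[k+1]),[round(float(w),1) for w in(u*.9946,-u*.104,v)])
E
```

```text
time_s: 7.35
tcp_pos: [0.459, 0.2496, 0.0624]
ee_rot: [[0.959, -0.098, 0.266], [-0.095, -0.995, -0.026], [0.267, 0.0, -0.964]]
wrist_force: [2.9, 4.6, -0.1]
gripper_width: 0.204
0 4.0 [0.4, -0.0, 12.0]
1 12.000000000000002 [3.1, -0.3, 23.7]
2 20.0 [6.3, -0.7, 23.0]
3 28.0 [9.5, -1.0, 21.8]
4 36.0 [12.4, -1.3, 20.2]
5 44.0 [15.1, -1.6, 18.3]
6 52.0 [17.5, -1.8, 15.9]
7 59.99999999999999 [19.6, -2.0, 13.3]
8 68.0 [21.2, -2.2, 10.4]
9 76.0 [22.5, -2.4, 7.3]
10 84.0 [23.3, -2.4, 4.0]
11 92.0 [23.7, -2.5, 0.7]
12 100.0 [23.5, -2.5, -2.7]
```

Run:
```python
from h import *
s=r.sense();print(s["time_s"],s["joints"],s["joint_velocities"],s["tcp_pos"],s["gripper_width"])
```

```text
7.35 [ 45.69334891  20.10453044 -50.95764607  53.32948359 -15.05466346
 -12.66034693] [ 0.37464751 -0.10643071  1.11852401  1.97537147  3.93231549 -0.72912374] [0.45895765 0.24962541 0.06244877] 0.204327461786175
```

The tool stopped 16 mm high because it is near the wrist singularity (q5 = -15°). I'll open, un-tilt, go down the rest of the way and regrip.

```bash
python3 -m jog '{"delta_pos":[[0,0,0],[0,0,0],[-1,0.2,-4],[-1,0.2,-6],[-1,0.3,-6],[0,0,0],[0,0,0],[0,0,0],[0,0,0]],"rot":[[0,0,0],[0.3,4,0],[0.5,6,0],[0.5,5,0],[0,0,0],[0,0,0],[0,0,0],[0,0,0],[0,0,0]],"grip":[40,40,40,40,40,0,0,0,0]}'
python3 - <<'E'
from h import *
s=r.sense();print(s["time_s"],s["joints"],s["tcp_pos"],s["gripper_width"])
E
```

```text
time_s: 8.1
tcp_pos: [0.4758, 0.2477, 0.0578]
ee_rot: [[0.978, -0.1, 0.185], [-0.097, -0.995, -0.026], [0.187, 0.007, -0.982]]
wrist_force: [-12.5, 27.1, -0.7]
gripper_width: 0.185
8.1 [ 48.28266818  23.16694725 -39.54479014  23.49085903 -22.96041523
  14.69958223] [0.47582588 0.24772822 0.05780477] 0.18536165071916397
```

```bash
python3 -m jog '{"delta_pos":[[0,0,0],[0,0,0]],"rot":[[0,0,0],[0,0,0]],"grip":[0,0]}'
python3 - <<'E'
from h import *
import cv2
s=r.sense();print(s["time_s"],s["joints"],s["joint_velocities"])
d=vision.capture("side");w=vision.capture("wrist")
cv2.imwrite("pics/s3.png",np.hstack([cv2.resize(d["frame"][:,:,::-1][150:300,260:410],(400,400)),w["frame"][:,:,::-1][0:400,120:520]]))
E
```

```text
time_s: 8.27
tcp_pos: [0.4758, 0.2481, 0.0581]
ee_rot: [[0.978, -0.099, 0.186], [-0.096, -0.995, -0.026], [0.187, 0.008, -0.982]]
wrist_force: [-10.8, 22.7, -0.4]
gripper_width: 0.183
8.2667 [ 48.32544292  23.15527665 -39.51250615  23.50366908 -23.02813533
  14.6944582 ] [ 0.07969637 -0.06885487  0.05593373  0.00781923 -0.17233116 -0.03031975]
```

View pics/s3.png

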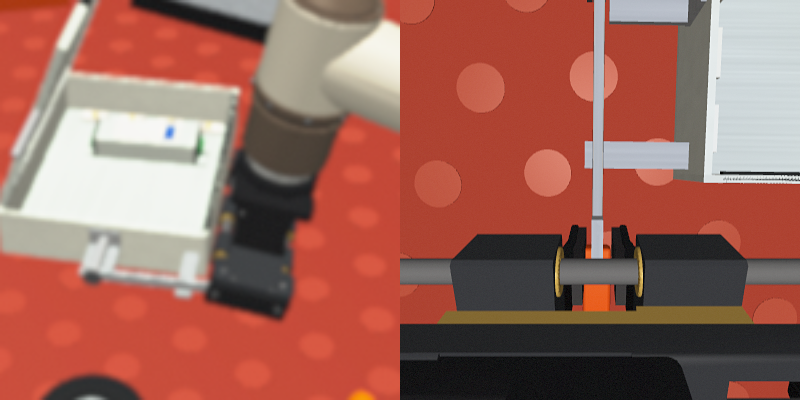

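Run:
```python
import numpy as np
a=np.radians(np.r_[0,np.linspace(4,100,13)]);t=np.radians(np.r_[10.7,10.7,10.7,np.linspace(13.7,43.7,11)])
x=-149*np.cos(a)-18*np.sin(t);z=149*np.sin(a)+18*np.cos(t)
for k,(u,v) in enumerate(zip(np.diff(x),np.diff(z))):print(k,np.degrees(a[k+1]),[round(float(w),1) for w in(u*.9946,-u*.104,v)])
```

```text
0 4.0 [0.4, -0.0, 10.4]
1 12.000000000000002 [2.9, -0.3, 20.6]
2 20.0 [4.8, -0.5, 19.8]
3 28.0 [7.5, -0.8, 18.7]
4 36.0 [10.1, -1.1, 17.3]
5 44.0 [12.4, -1.3, 15.6]
6 52.0 [14.5, -1.5, 13.5]
7 59.99999999999999 [16.3, -1.7, 11.2]
8 68.0 [17.8, -1.9, 8.6]
9 76.0 [18.9, -2.0, 5.9]
10 84.0 [19.6, -2.0, 3.1]
11 92.0 [19.9, -2.1, 0.1]
12 100.0 [19.9, -2.1, -2.8]
```

```bash
python3 -m jog '{"delta_pos":[[0.4,1,10.4],[2.9,0.2,20.6],[4.8,-0.5,19.8],[7.5,-0.8,18.7],[10.1,-1.1,17.3]],"rot":[[0,0,0],[0,0,0],[-0.3,-3,0],[-0.3,-3,0],[-0.3,-3,0]],"grip":[0,0,0,0,0]}'
```

```text
time_s: 8.78
tcp_pos: [0.5016, 0.2457, 0.1465]
ee_rot: [[0.936, -0.103, 0.338], [-0.094, -0.995, -0.042], [0.34, 0.008, -0.94]]
wrist_force: [9.7, 13.5, -7.3]
gripper_width: 0.178
```

```bash
python3 -m jog '{"delta_pos":[[12.4,-1.3,15.6],[14.5,-1.5,13.5],[16.3,-1.7,11.2],[17.8,-1.9,8.6],[18.9,-2,5.9],[19.6,-2,3.1],[19.9,-2.1,0.1],[19.9,-2.1,-2.8],[0,0,0]],"rot":[[-0.3,-3,0],[-0.3,-3,0],[-0.3,-3,0],[-0.3,-3,0],[-0.3,-3,0],[-0.3,-3,0],[-0.3,-3,0],[-0.3,-3,0],[0,0,0]],"grip":[0,0,0,0,0,0,0,0,0]}'
python3 - <<'E'
from h import *
import cv2
d=vision.capture("side");w=vision.capture("scene")
cv2.imwrite("pics/s4.png",np.hstack([cv2.resize(d["frame"][:,:,::-1][110:290,210:390],(400,400)),cv2.resize(w["frame"][:,:,::-1][100:280,240:420],(400,400))]))
E
```

```text
time_s: 9.53
tcp_pos: [0.6346, 0.23, 0.2111]
ee_rot: [[0.724, -0.113, 0.68], [-0.075, -0.994, -0.085], [0.686, 0.011, -0.728]]
wrist_force: [1.4, 18.9, 24.4]
gripper_width: 0.171
```

View pics/s4.png

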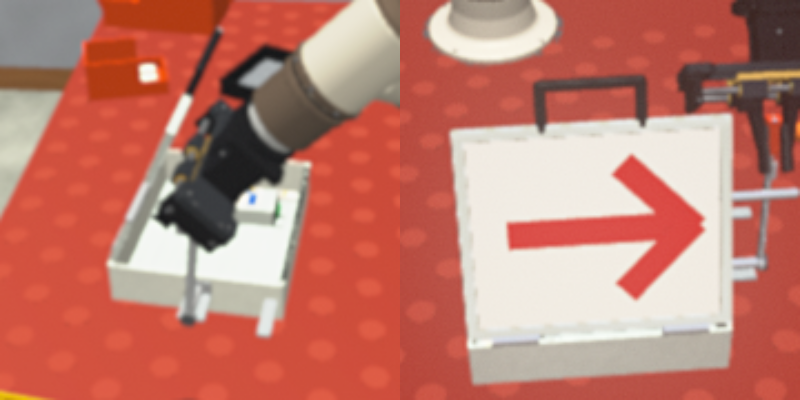

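The stay is held a little past upright (about 1.70 rad), the stud is behind it, and the face is still high. Release and back out along the tool axis.

```bash
python3 -m jog '{"delta_pos":[[0,0,0],[0,0,0],[0,0,0],[0,0,0],[-17,2,18],[-20,2,21],[-25,2,25],[-25,2,25],[-25,2,25],[-25,2,15]],"rot":[[0,0,0],[0,0,0],[0,0,0],[0,0,0],[0,0,0],[0,0,0],[0,0,0],[0,0,0],[0,0,0],[0,0,0]],"grip":[45,45,45,45,45,45,45,45,45,45]}'
python3 - <<'E'
from h import *
import cv2
d=vision.capture("side");w=vision.capture("scene")
cv2.imwrite("pics/s5.png",np.hstack([cv2.resize(d["frame"][:,:,::-1][110:290,210:390],(400,400)),cv2.resize(w["frame"][:,:,::-1][100:280,240:420],(400,400))]))
E
```

```text
time_s: 10.47
tcp_pos: [0.4898, 0.2349, 0.3282]
ee_rot: [[0.74, -0.125, 0.661], [-0.081, -0.992, -0.097], [0.667, 0.018, -0.745]]
wrist_force: [-0.4, 1.7, 1.1]
gripper_width: 0.45
```

View pics/s5.png

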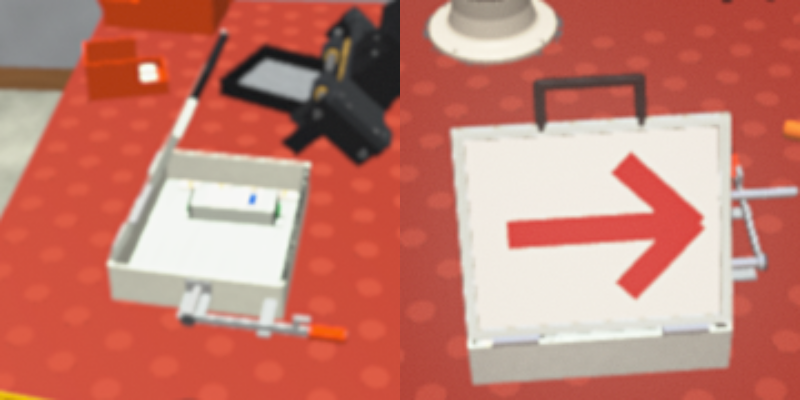

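The stay fell back to level. I suspect the twist stored in the pads kicked it forward when I released. The face is still high. I'll work out its angle from the handle's pixel position and plan a second swing that untwists before releasing.

Run:
```python
from h import *
import pickle
C=pickle.load(open("cams.pkl","rb"))
q=[.61179,.03795,-.10405];T=lambda p:np.array(p)/1e3@rz(q[2]).T+[q[0],q[1],0]
for th in(1.36,1.3,1.25,1.2,1.15,1.1,1.0):
    b=T((110-265*np.cos(th),0,65+265*np.sin(th)));c=T((110-226*np.cos(th),140,65+226*np.sin(th)))
    print(th,[proj(C["scene"],p).round(1).tolist() for p in(b,c)])
s=r.sense();print(s["joints"])
a=np.radians(np.r_[0,np.linspace(4,100,13),102]);t=np.radians(np.r_[0,0,0,5,11,17,23,29,35,41,47,50,48,43,38]);
x=-180*np.cos(a)-14*np.sin(t);z=180*np.sin(a)+14*np.cos(t)
for k,(u,v) in enumerate(zip(np.diff(x),np.diff(z))):print(k,np.degrees(a[k+1]),[round(float(w),1) for w in(u*.9946,-u*.104,v)])
```

```text
1.36 [[[327.5, 144.9]], [[393.4, 157.8]]]
1.3 [[[326.9, 142.0]], [[392.1, 155.3]]]
1.25 [[[326.4, 140.1]], [[391.1, 153.6]]]
1.2 [[[325.9, 138.5]], [[390.0, 152.1]]]
1.15 [[[325.4, 137.2]], [[389.0, 150.9]]]
1.1 [[[324.9, 136.2]], [[388.0, 149.9]]]
1.0 [[[324.1, 135.3]], [[386.1, 148.9]]]
[ 51.7824414   -1.06706262 -44.38116682  61.94681997 -40.91974631
 -15.27844357]
0 4.0 [0.4, -0.0, 12.6]
1 12.000000000000002 [3.5, -0.4, 24.9]
2 20.0 [5.7, -0.6, 24.1]
3 28.0 [8.7, -0.9, 22.7]
4 36.0 [11.8, -1.2, 20.9]
5 44.0 [14.7, -1.5, 18.7]
6 52.0 [17.3, -1.8, 16.2]
7 59.99999999999999 [19.5, -2.0, 13.3]
8 68.0 [21.3, -2.2, 10.1]
9 76.0 [22.7, -2.4, 6.7]
10 84.0 [24.1, -2.5, 3.8]
11 92.0 [25.3, -2.6, 1.2]
12 100.0 [25.7, -2.7, -1.8]
13 102.0 [7.1, -0.7, -0.4]
```

Face ≈1.16 rad and sinking at about 0.026 rad/s. I'll push it back up from its underside with closed fingertips to buy time.

```bash
python3 -m jog '{"delta_pos":[[24.8,-23.2,-14.8],[24.8,-23.2,-14.8],[24.8,-23.2,-14.8],[24.8,-23.2,-14.8],[24.8,-23.2,-14.8],[9.6,-1,2.4],[9.6,-1,2.4],[9.6,-1,2.4]],"rot":[[0,0,0],[0,0,0],[0,0,0],[0,0,0],[0,0,0],[0,0,0],[0,0,0],[0,0,0]],"grip":[0,0,0,0,0,0,0,0]}'
```

```text
time_s: 11.23
tcp_pos: [0.6352, 0.1209, 0.2602]
ee_rot: [[0.745, -0.129, 0.655], [-0.083, -0.991, -0.101], [0.662, 0.021, -0.749]]
wrist_force: [-9.8, -2.2, 1.1]
gripper_width: 0.017
```

```bash
python3 -m jog '{"delta_pos":[[9.6,-1,2.4],[9.6,-1,2.4],[4,0,1],[0,0,0],[0,0,0],[0,0,0]],"rot":[[0,0,0],[0,0,0],[0,0,0],[0,0,0],[0,0,0],[0,0,0]],"grip":[0,0,0,0,0,0]}'
```

```text
time_s: 11.73
tcp_pos: [0.6606, 0.1223, 0.2708]
ee_rot: [[0.74, -0.125, 0.661], [-0.081, -0.992, -0.097], [0.668, 0.018, -0.744]]
wrist_force: [-1.0, 0.5, 0.2]
gripper_width: 0.002
```

```bash
python3 -m jog '{"delta_pos":[[-35,5,5],[-35,5,5],[-28.6,24,-10],[-28.6,24,-10],[-28.6,24,-10],[-28.6,24,-10],[-28.6,24,-10],[0,0,-33.6],[0,0,-33.6],[0,0,-33.6]],"rot":[[0,0,0],[0.7,7,0],[0.7,7,0],[0.7,7,0],[0.7,7,0],[0.7,7,0],[0.7,6.5,0],[0,0,0],[0,0,0],[0,0,0]],"grip":[50,50,50,50,50,50,50,50,50,50]}'
python3 -m jog '{"delta_pos":[[0,0,0]],"rot":[[0,0,0]],"grip":[50]}'
```

```text
time_s: 12.57
tcp_pos: [0.558, 0.1876, 0.171]
ee_rot: [[0.907, -0.148, 0.394], [-0.118, -0.988, -0.097], [0.404, 0.042, -0.914]]
wrist_force: [1.9, -0.9, 0.5]
gripper_width: 0.493
time_s: 12.65
tcp_pos: [0.5538, 0.1818, 0.1638]
ee_rot: [[0.912, -0.149, 0.382], [-0.116, -0.987, -0.11], [0.393, 0.056, -0.918]]
wrist_force: [-0.5, -1.9, -1.1]
gripper_width: 0.497
```

```bash
cat >> h.py <<'E'
from scipy.spatial.transform import Rotation as Ro
def toward(pos,tilt,yaw=-5.96,flip=1):
    "shift (mm) and rotvec (deg) from measured pose to pos with jaws across yaw, tilted back by tilt"
    s=r.sense();c,n=np.cos(np.radians(tilt)),np.sin(np.radians(tilt))
    G=rz(np.radians(yaw))@np.array([[c,0,n],[0,-1,0],[n,0,-c]])@np.diag([flip,flip,1])
    print("t",s["time_s"],"d",((np.array(pos)-s["tcp_pos"])*1e3).round(1),"rot",Ro.from_matrix(G@np.array(s["ee_rot"]).T).as_rotvec(degrees=True).round(1),"q",s["joints"].round(0))
E
python3 -c "
from h import *
toward([.448,.2525,.13],0)"
```

```text
t 12.65 d [-105.8   70.7  -33.8] rot [ 6.1 22.6  2. ] q [ 39.  15. -40.  44. -28.   5.]
```

```bash
python3 -m jog '{"delta_pos":[[-10,12,0],[-18,12,0],[-20,12,0],[-20,12,-8],[-20,12,-13],[-18,11,-13],[0,0,0]],"rot":[[1,5,0.3],[1,5,0.3],[1,5,0.3],[1,4,0.3],[1,3,0.4],[1,0.6,0.4],[0,0,0]],"grip":[50,50,50,50,50,50,50]}'
python3 -c "
from h import *
toward([.448,.2525,.054],0)"
```

```text
time_s: 13.23
tcp_pos: [0.4569, 0.2499, 0.1378]
ee_rot: [[0.993, -0.107, 0.048], [-0.107, -0.994, -0.005], [0.048, 0.0, -0.999]]
wrist_force: [-1.3, -0.0, -0.5]
gripper_width: 0.499
t 13.2333 d [ -8.9   2.6 -83.8] rot [0.3 2.7 0.2] q [ 48.  17. -25.   3. -46.  34.]
```

```bash
python3 -m jog '{"delta_pos":[[-4,1,-27],[-3,1,-27],[-2,0.5,-24],[0,0,-6],[0,0,0],[0,0,0],[0,0,0],[0,0,0],[0,0,0]],"rot":[[0,1,0],[0,1,0],[0,0.5,0],[0,0,0],[0,0,0],[0,0,0],[0,0,0],[0,0,0],[0,0,0]],"grip":[50,50,50,50,20,5,5,5,5]}'
python3 -c "
from h import *
toward([.448,.2525,.054],0)"
```

```text
time_s: 13.98
tcp_pos: [0.4506, 0.2518, 0.0554]
ee_rot: [[0.994, -0.108, 0.009], [-0.108, -0.994, -0.005], [0.01, 0.004, -1.0]]
wrist_force: [0.3, 0.1, -0.1]
gripper_width: 0.207
t 13.9833 d [-2.6  0.7 -1.4] rot [0.3 0.5 0.3] q [ 48.  25. -29.   1. -36.  35.]
```

```bash
python3 -m jog '{"delta_pos":[[0,0,0],[0.4,0,12.5],[3.4,-0.4,24.6],[5.6,-0.6,23.8],[8.6,-0.9,22.4],[11.6,-1.2,20.6]],"rot":[[0,0,0],[0,0,0],[0,0,0],[-0.5,-5,0],[-0.6,-6,0],[-0.6,-6,0]],"grip":[0,0,0,0,0,0]}'
python3 -c "
from h import *
toward([.6271-.1775*np.cos(np.radians(36))*.9946-.014*.29,.2324+.1775*.81*.104,.04+.1775*np.sin(np.radians(36))+.014*.956],17)"
```

```text
time_s: 14.48
tcp_pos: [0.4791, 0.2491, 0.1578]
ee_rot: [[0.949, -0.11, 0.294], [-0.105, -0.994, -0.033], [0.296, 0.0, -0.955]]
wrist_force: [11.1, -4.9, -6.9]
gripper_width: 0.179
t 14.4833 d [ 1.1 -1.8 -0.1] rot [0.  0.2 0.3] q [ 50.  13. -38.  28. -32.  10.]
```

Tracking well. I continue to about 76°, then finish with the tool turning the same way as the stay.

```bash
python3 -m jog '{"delta_pos":[[14.5,-1.9,18.4],[17.1,-2,16],[19.2,-2.2,13.1],[21,-2.3,10],[22.4,-2.4,6.6],[24,-2.4,3.8],[25,-2.6,1.2]],"rot":[[-0.6,-6,0],[-0.6,-6,0],[-0.6,-6,0],[-0.6,-6,0],[-0.6,-6,0],[-0.3,-3,0],[0.2,2,0]],"grip":[0,0,0,0,0,0,0]}'
python3 -c "
from h import *
for a,t in((92,48),(102,38)):
  e=np.radians(a);g=np.radians(t);x=-.1775*np.cos(e)-.014*np.sin(g);toward([.6271+x*.9946,.2324-x*.104,.04+.1775*np.sin(e)+.014*np.cos(g)],t)"
```

```text
time_s: 15.07
tcp_pos: [0.5921, 0.2357, 0.2157]
ee_rot: [[0.794, -0.106, 0.598], [-0.075, -0.994, -0.078], [0.603, 0.017, -0.797]]
wrist_force: [-2.1, 13.0, 25.5]
gripper_width: 0.181
t 15.0667 d [30.9 -2.9 11. ] rot [ -0.2 -10.9   0.2] q [ 33.  14. -44.  83. -23. -26.]
t 15.0667 d [63.2 -6.3  8.9] rot [ 0.9 -1.   0.2] q [ 33.  14. -44.  83. -23. -26.]
```

```bash
python3 -m jog '{"delta_pos":[[15.3,-1.2,3.5],[15.3,-1.2,2.5],[15.3,-1.2,1],[15.3,-1.2,0],[0,0,0]],"rot":[[0,0,0],[0,0,0],[0,0,0],[0.3,3,0],[0.4,4,0]],"grip":[0,0,0,0,0]}'
python3 -c "
from h import *
s=r.sense();R=np.array(s['ee_rot'])
for k in(.006,.014,.022):
  d=rz(.10405).dot(s['tcp_pos']+k*R[:,2]-[.6271,.2324,.04]);print(k,d.round(4),np.hypot(d[0],d[2]).round(4),np.degrees(np.arctan2(d[2],-d[0])).round(1))
print(s['joints'].round(0))"
```

```text
time_s: 15.48
tcp_pos: [0.6514, 0.2293, 0.2173]
ee_rot: [[0.844, -0.123, 0.521], [-0.102, -0.992, -0.07], [0.526, 0.006, -0.851]]
wrist_force: [4.9, 8.2, -0.4]
gripper_width: 0.179
0.006 [ 0.0276 -0.0006  0.1722] 0.1744 99.1
0.014 [ 0.0318 -0.0008  0.1654] 0.1685 100.9
0.022 [ 0.036  -0.0009  0.1586] 0.1627 102.8
[ 36.  19. -31.  55. -26.   0.]
```

```bash
python3 -m jog '{"delta_pos":[[0,0,0],[0,0,0],[0,0,0],[0,0,0],[0,0,0],[0,0,0]],"rot":[[0,0,0],[0,0,0],[0,0,0],[0,0,0],[0,0,0],[0,0,0]],"grip":[22,30,45,45,45,45]}'
cat > stay.py <<'E'
from h import *
import cv2
q=[.61179,.03795,-.10405];T=lambda p:np.array(p)/1e3@rz(q[2]).T+[q[0],q[1],0]
for n in("scene","side"):
    c=vision.capture(n);f=c["frame"].astype(int);m=((f[...,0]>190)&(f[...,1]>50)&(f[...,0]-f[...,1]>110)&(f[...,2]<60)).astype(np.uint8)
    m[:, :200]=0
    k,_,st,ce=cv2.connectedComponentsWithStats(m);print(n,[(int(st[i,4]),ce[i].round(1).tolist()) for i in range(1,k) if st[i,4]>8])
    print({a:proj(c,T((-5-172*np.cos(np.radians(a)),195,40+172*np.sin(np.radians(a)))))[0].round(1).tolist() for a in(0,95,99,103,107,111)})
    print({th:proj(c,T((110-226*np.cos(th),140,65+226*np.sin(th))))[0].round(1).tolist() for th in(.9,.96,1.02,1.1,1.2,1.3)})
E
python3 stay.py
```

```text
time_s: 15.98
tcp_pos: [0.6492, 0.2235, 0.2153]
ee_rot: [[0.845, -0.133, 0.518], [-0.104, -0.991, -0.085], [0.524, 0.018, -0.851]]
wrist_force: [0.2, -0.7, -0.8]
gripper_width: 0.429
scene [(9, [363.1, 59.6]), (15, [339.9, 61.3]), (26, [372.6, 67.2]), (26, [349.4, 69.7]), (35, [454.6, 161.4]), (27, [433.5, 163.0]), (17, [478.9, 167.3]), (43, [459.6, 170.3]), (223, [496.2, 216.1]), (12, [450.8, 219.8]), (15, [520.2, 223.7]), (858, [460.0, 266.8]), (10, [453.3, 240.3]), (26, [212.5, 275.6]), (10, [583.9, 277.0]), (9, [629.8, 277.6]), (13, [608.3, 281.5]), (17, [634.8, 283.8]), (23, [202.6, 285.9]), (709, [225.0, 313.3]), (9, [228.4, 285.4]), (59, [633.5, 292.8]), (21, [611.2, 293.1]), (10, [496.3, 294.0]), (19, [464.2, 298.6]), (28, [475.2, 300.2]), (10, [514.3, 298.2]), (9, [585.0, 298.1]), (11, [618.6, 298.4]), (13, [593.1, 299.8]), (16, [249.1, 306.4]), (11, [210.9, 310.3]), (13, [257.8, 332.2]), (12, [214.4, 337.9]), (14, [206.9, 339.9])]
{0: [389.4, 175.2], 95: [409.9, 168.4], 99: [410.9, 172.2], 103: [411.9, 176.2], 107: [412.9, 180.4], 111: [413.8, 185.0]}
{0.9: [384.3, 148.8], 0.96: [385.4, 148.7], 1.02: [386.5, 149.0], 1.1: [388.0, 149.9], 1.2: [390.0, 152.1], 1.3: [392.1, 155.3]}
side [(56, [303.2, 66.6]), (39, [267.5, 77.9]), (159, [294.2, 93.8]), (46, [264.3, 109.2]), (127, [306.9, 128.4]), (149, [396.9, 117.2]), (43866, [496.1, 286.4]), (924, [264.8, 148.9]), (16, [226.8, 179.5]), (15, [263.2, 198.1]), (11, [305.3, 253.5]), (75, [364.5, 355.3])]
{0: [357.3, 259.8], 95: [285.9, 201.8], 99: [281.3, 201.8], 103: [276.8, 202.0], 107: [272.4, 202.6], 111: [268.2, 203.3]}
{0.9: [305.9, 180.9], 0.96: [301.6, 177.9], 1.02: [297.1, 175.0], 1.1: [290.9, 171.5], 1.2: [282.7, 167.7], 1.3: [274.3, 164.5]}
```

Run:
```python
from h import *
import cv2
d=vision.capture("side");w=vision.capture("scene")
cv2.imwrite("pics/s6.png",np.hstack([cv2.resize(d["frame"][:,:,::-1][150:270,230:350],(400,400)),cv2.resize(w["frame"][:,:,::-1][130:250,330:450],(400,400))]))
```

```text
(no output)
```

View pics/s6.png

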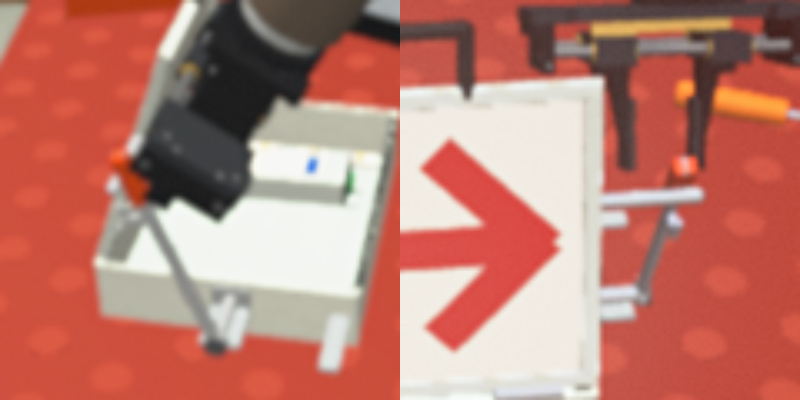

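The stay now leans on the stud: orange grip at the stud, bar tilted back in both views. I back out gently.

```bash
python3 -m jog '{"delta_pos":[[0,4,0],[-8,1,13],[-13,1,20],[-16,1,24],[-20,1,22],[-25,0,15],[-30,-10,0],[-30,-20,0],[-25,-25,0],[-20,-30,0]],"rot":[[0,0,0],[0,0,0],[0,0,0],[0,0,0],[0,0,0],[0,0,0],[0,0,0],[0,0,0],[0,0,0],[0,0,0]],"grip":[50,50,50,50,50,60,80,100,100,100]}'
python3 - <<'E'
from h import *
toward([.47,.05,.28],25)
T=lambda p:np.array(p)/1e3@rz(-.10405).T+[.61179,.03795,0]
import cv2
d=vision.capture("side")
# side view: driver top corners seen in s6 at crop -> px
for u,v in((250,143),(352,160),(355,200),(250,193)):
    U,V=u*.3+230,v*.3+150;p=onz(d,U,V,.036);print((U,V),p.round(4),((p-[.61179,.03795,0])@rz(-.10405)*1e3).round(0))
cv2.imwrite("pics/s7.png",cv2.resize(d["frame"][:,:,::-1][130:270,230:370],(560,560),interpolation=cv2.INTER_CUBIC))
E
```

```text
time_s: 17.02
tcp_pos: [0.4611, 0.1476, 0.3098]
ee_rot: [[0.845, -0.129, 0.519], [-0.102, -0.991, -0.081], [0.525, 0.016, -0.851]]
wrist_force: [-0.5, -0.4, 0.6]
gripper_width: 0.796
t 17.0167 d [  8.9 -97.6 -29.8] rot [1.7 6.5 1.4] q [ 48.  -6. -44.  41. -42.   6.]
(305.0, 192.9) [ 0.6291 -0.0556  0.036 ] [ 27. -91.  36.]
(335.6, 198.0) [ 0.525  -0.0329  0.036 ] [-79. -79.  36.]
(336.5, 210.0) [0.5197 0.0313 0.036 ] [-91. -16.  36.]
(305.0, 207.9) [0.6205 0.0268 0.036 ] [ 10. -10.  36.]
```

View pics/s7.png

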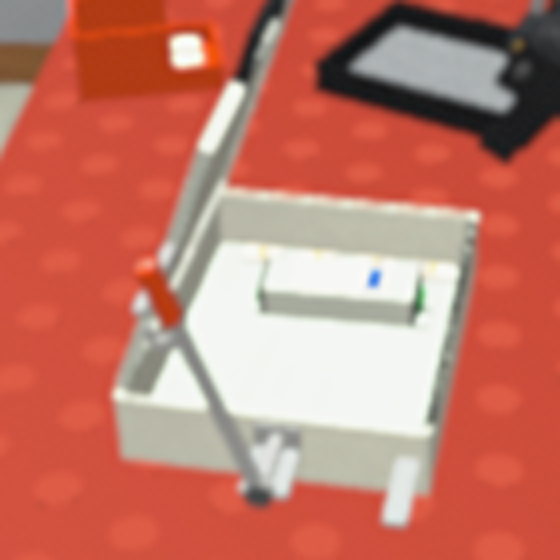

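The stay rests on the stud and the driver shows clearly: its top-face corners are at crop (268,252), (415,258), (415,305) and (262,292). I use those for a first estimate, then take a wrist view.

```bash
python3 -m jog '{"delta_pos":[[2,-18,-5],[2,-20,-5],[2,-20,-5],[2,-20,-5],[1,-20,-5],[0,0,-5],[0,0,0]],"rot":[[0.4,1.6,0.3],[0.4,1.6,0.3],[0.4,1.6,0.3],[0.4,1.6,0.4],[0,0,0],[0,0,0],[0,0,0]],"grip":[100,100,100,100,100,100,100]}'
python3 - <<'E'
from h import *
import cv2,pickle
d=pickle.load(open("cams.pkl","rb"))["side"]
for u,v in((268,252),(415,258),(415,305),(262,292)):
    p=onz(d,u/4+230,v/4+130,.036);print(p.round(4),((p-[.61179,.03795,0])@rz(-.10405)*1e3).round(0))
w=vision.capture("wrist");cv2.imwrite("pics/w3.png",w["frame"][:,:,::-1]);pickle.dump(w,open("w3.pkl","wb"))
toward([.47,.05,.28],25)
E
```

```text
time_s: 17.65
tcp_pos: [0.4713, 0.0489, 0.279]
ee_rot: [[0.901, -0.11, 0.421], [-0.099, -0.994, -0.049], [0.423, 0.002, -0.906]]
wrist_force: [0.1, 0.6, -0.2]
gripper_width: 1.0
[ 0.656  -0.0533  0.036 ] [ 53. -86.  36.]
[ 0.532  -0.0524  0.036 ] [-70. -98.  36.]
[0.5292 0.0123 0.036 ] [-79. -34.  36.]
[0.6541 0.0028 0.036 ] [ 46. -31.  36.]
t 17.7 d [-1.6  0.4  0.4] rot [0.1 0.1 0.3] q [ 34.  -6. -41.  27. -38.  31.]
```

View pics/w3.png

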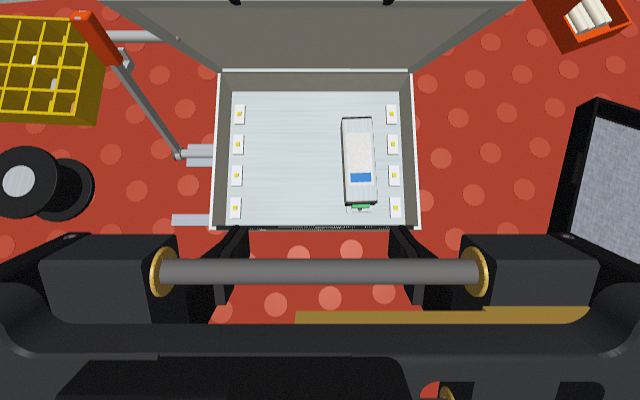

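The wrist view has the driver's top face at about (342,118), (372,118), (377,203) and (347,204), with the stay leaning on the stud at upper left. The tray's near edge runs from (597,97) to (548,220).

Run:
```python
from h import *
import pickle,cv2
w=pickle.load(open("w3.pkl","rb"))
X=np.array([onz(w,u,v,.036) for u,v in((342,118),(372,118),(377,203),(347,204))])
print(X.round(4).tolist(),np.linalg.norm(np.roll(X,-1,0)-X,axis=1).round(3),X.mean(0).round(4))
d=X[:2].mean(0)-X[2:].mean(0);print("yaw",np.degrees(np.arctan2(d[1],d[0])))
print(((X-[.61179,.03795,0])@rz(-.10405)*1e3).round(0).tolist())
print("sign check front wall inner/outer top corners",[((onz(w,u,v,.06)-[.61179,.03795,0])@rz(-.10405)*1e3).round(0).tolist() for u,v in((420,228),(210,228),(411,72),(219,72))])
print("tray edge",[onz(w,u,v,.035).round(3).tolist() for u,v in((597,97),(548,220))])
# tray from dark pixels in scene: min-area quad
C=pickle.load(open("cams.pkl","rb"))["scene"];f=C["frame"]
m=((f.max(2)<70)).astype(np.uint8);m[:180]=0;m[280:]=0;m[:,:85]=0;m[:,205:]=0
k,l,st,ce=cv2.connectedComponentsWithStats(m);i=1+np.argmax(st[1:,4])
h=cv2.convexHull(np.argwhere(l==i)[:,::-1].astype(np.float32))[:,0]
Z=np.array([onz(C,u,v,.035)[:2] for u,v in h]);print("tray scene",cv2.minAreaRect((Z*1e3).astype(np.float32)))
```

```text
[[0.659, -0.0093, 0.036], [0.6542, -0.0539, 0.036], [0.5266, -0.0431, 0.036], [0.5299, -0.0005, 0.036]] [0.045 0.128 0.043 0.129] [ 0.5924 -0.0267  0.036 ]
yaw -4.368307670733514
[[52.0, -42.0, 36.0], [52.0, -87.0, 36.0], [-76.0, -89.0, 36.0], [-77.0, -47.0, 36.0]]
sign check front wall inner/outer top corners [[-113.0, -140.0, 60.0], [-111.0, 137.0, 60.0], [111.0, -141.0, 60.0], [112.0, 136.0, 60.0]]
tray edge [[0.651, -0.399, 0.035], [0.476, -0.281, 0.035]]
tray scene ((522.3038330078125, -417.9305114746094), (191.09414672851562, 255.5761260986328), 64.01386260986328)
```

Driver centre (0.592, -0.027), yaw -4.4°, and its size matches (128 x 44). Tray centre ≈(0.517, -0.41), yaw ≈-29°. I move to the pre-entry pose and wait there for the face to sink.

```bash
python3 -c "
from h import *
toward([.4957,-.0196,.201],30,-4.4)"
Z='[[0,0,0],[0,0,0],[0,0,0],[0,0,0],[0,0,0],[0,0,0],[0,0,0],[0,0,0],[0,0,0],[0,0,0]]'
python3 -m jog '{"delta_pos":[[3,-9,-6],[3,-9,-9],[3,-9,-9],[3,-9,-9],[3,-9,-9],[3,-9,-9],[3,-9,-9],[3,-7,-9],[0,0,-9],[0,0,0]],"rot":[[0,0,0],[0,0,0],[0,0,0],[0,-1,0],[0,-1,0],[0,-1,0],[0,-1,0],[0,-1,0],[0,0,0],[0,0,0]],"grip":[75,75,75,75,75,75,75,75,75,75]}'
for i in 1 2 3 4; do python3 -m jog '{"delta_pos":[[0,0,0],[0,0,0],[0,0,0],[0,0,0],[0,0,0],[0,0,0],[0,0,0],[0,0,0],[0,0,0],[0,0,0]],"rot":[[0,0,0],[0,0,0],[0,0,0],[0,0,0],[0,0,0],[0,0,0],[0,0,0],[0,0,0],[0,0,0],[0,0,0]],"grip":[75,75,75,75,75,75,75,75,75,75]}'|head -1;done
python3 - <<'E'
from h import *
import cv2
toward([.4957,-.0196,.201],30,-4.4)
# bright frame corner / stay orange in side view near expected spots
d=vision.capture("side");cv2.imwrite("pics/side_t.png",d["frame"][:,:,::-1])
f=d["frame"].astype(int)[150:260,240:330];m=((f[...,0]>150)&(f[...,0]-f[...,1]>110)&(f[...,1]-f[...,2]>25))
ys,xs=np.nonzero(m);print("orange",len(xs),xs.mean()+240,ys.mean()+150)
T=lambda p:np.array(p)/1e3@rz(-.10405).T+[.61179,.03795,0]
for a in(1.69,1.73,1.77,1.81,1.87):print(a,proj(d,T((-5-172*np.cos(a),195,40+172*np.sin(a))))[0].round(1))
E
```

```text
t 17.7 d [ 24.1 -69.2 -78.6] rot [-0.3 -4.9  1.9] q [ 34.  -6. -41.  27. -38.  31.]
time_s: 18.53
tcp_pos: [0.4947, -0.0205, 0.204]
ee_rot: [[0.863, -0.109, 0.493], [-0.096, -0.994, -0.053], [0.496, -0.002, -0.869]]
wrist_force: [-0.7, -1.0, -0.0]
gripper_width: 0.75
time_s: 19.37
time_s: 20.2
time_s: 21.03
time_s: 21.87
t 21.8667 d [-0.2 -0.1 -5. ] rot [-0.3 -0.   1.9] q [ 11.  -0. -57.  63.  -9.  12.]
orange 192 267.515625 165.75
1.69 [283.7 201.7]
1.73 [281.1 201.8]
1.77 [278.5 201.9]
1.81 [276.  202.1]
1.87 [272.2 202.6]
```

```bash
cat > ik.py <<'E'
from h import *
from scipy.optimize import least_squares
D=[([-59.096,22.086,.389],[.17308,-.60006,.24659],[0,.0018,-1]),
([27.320,10.457,-27.512],[.46068,.05792,.17525],[.0026,.0007,-1]),
([53.212,11.865,-40.366],[.44453,.24783,.14864],[.2574,-.0244,-.966]),
([45.693,20.105,-50.958],[.45896,.24963,.06245],[.266,-.026,-.964]),
([48.325,23.155,-39.513],[.4758,.2481,.0581],[.186,-.026,-.982]),
([51.782,-1.067,-44.381],[.4898,.2349,.3282],[.661,-.097,-.745])]
s=r.sense();D.append((s["joints"][:3],s["tcp_pos"],np.array(s["ee_rot"])[:,2]))
def wrist(p,q):
    L1,L2,h,d,Lw,e,a=p;q1,q2,q3=np.radians(q);f=q2-q3
    rr=a+L1*np.sin(q2)+L2*np.cos(f)+e*np.sin(f);z=h+L1*np.cos(q2)-L2*np.sin(f)+e*np.cos(f)
    return np.array([rr*np.cos(q1)+d*np.sin(q1),rr*np.sin(q1)-d*np.cos(q1),z])
F=lambda p:np.concatenate([(wrist(p,q)+p[4]*np.array(z)-t)*1e3 for q,t,z in D])
p=least_squares(F,[.4,.4,.2,.16,.2,0,0]).x
def q5(pos,tilt,yaw):
    t,y=np.radians([tilt,yaw]);z=np.array([np.sin(t)*np.cos(y),np.sin(t)*np.sin(y),-np.cos(t)]);W=np.array(pos)-p[4]*z
    S=least_squares(lambda q:wrist(p,q)-W,[20,10,-40],x_scale=30);q=S.x;f=np.radians(q[1]-q[2])
    ax=np.array([np.cos(f)*np.cos(np.radians(q[0])),np.cos(f)*np.sin(np.radians(q[0])),-np.sin(f)])
    return q.round(1),np.degrees(np.arccos(ax@z)).round(1),(abs(S.fun).max()*1e3).round(1)
if __name__=="__main__":
    print(p.round(4),abs(F(p)).max(),s["joints"])
    for tilt in(20,25,30):
        for b in(0,.06,.12,.18):
            t=np.radians(tilt);print(tilt,b,q5([.5884-(.006+b)*np.sin(t),-.0264,.040+(.006+b)*np.cos(t)],tilt,-4.4))
E
python3 ik.py
```

```text
[0.4494 0.2792 0.1722 0.1218 0.2843 0.0628 0.131 ] 64.29822087298653 [ 10.8701374   -0.08519806 -56.97937279  62.95401378  -9.19552459
  12.23642162]
20 0 (array([ 12.2,  28.3, -47.3]), np.float64(7.4), np.float64(0.0))
20 0.06 (array([ 12.7,  19.3, -46. ]), np.float64(8.0), np.float64(0.0))
20 0.12 (array([ 13.3,  10.9, -42.8]), np.float64(18.1), np.float64(0.0))
20 0.18 (array([ 14. ,   3.7, -37.9]), np.float64(29.9), np.float64(0.0))
25 0 (array([ 13. ,  28.1, -52.5]), np.float64(16.3), np.float64(0.0))
25 0.06 (array([ 13.8,  18.1, -52.2]), np.float64(8.7), np.float64(0.0))
25 0.12 (array([ 14.7,   8.5, -49.9]), np.float64(11.1), np.float64(0.0))
25 0.18 (array([ 15.7,  -0.1, -45.6]), np.float64(22.3), np.float64(0.0))
30 0 (array([ 13.9,  28.7, -57.8]), np.float64(26.7), np.float64(0.0))
30 0.06 (array([ 15. ,  17.9, -58.5]), np.float64(17.7), np.float64(0.0))
30 0.12 (array([ 16.2,   6.9, -57. ]), np.float64(10.4), np.float64(0.0))
30 0.18 (array([ 17.6,  -3.3, -53.4]), np.float64(16.0), np.float64(0.0))
```

```bash
cat > ik.py <<'E'
from h import *
from scipy.optimize import least_squares
D=[([-59.096,22.086,.389,-.02,-68.41,-14.8],[.17308,-.60006,.24659],[0,.0018,-1]),
([27.320,10.457,-27.512,.045,-51.88,-32.4],[.46068,.05792,.17525],[.0026,.0007,-1]),
([53.212,11.865,-40.366,24.46,-32.215,11.1],[.44453,.24783,.14864],[.2574,-.0244,-.966]),
([45.693,20.105,-50.958,53.33,-15.055,-12.66],[.45896,.24963,.06245],[.266,-.026,-.964]),
([48.325,23.155,-39.513,23.50,-23.028,14.69],[.4758,.2481,.0581],[.186,-.026,-.982]),
([51.782,-1.067,-44.381,61.947,-40.92,-15.28],[.4898,.2349,.3282],[.661,-.097,-.745]),
([10.870,-.085,-56.979,62.954,-9.196,12.236],[.4955,-.0195,.206],[.497,-.054,-.866])]
E=lambda ax,a:Ro.from_euler(ax,a,degrees=True).as_matrix()
def fk(p,q,s=1):
    a,h,d,L1,L2,e,oy,oz,ty,tl=p;A=E("z",q[0]);U=A@E("y",q[1]);B=A@E("y",q[1]-q[2]);C=B@E("x",s*q[3]);G=C@E("y",-q[4])
    return A@[a,d,h]+U@[0,0,L1]+B@[L2,0,e]+C@[0,oy,oz]+G@[tl,ty,0],G[:,0]
best=None
for s in(1,-1):
    F=lambda p:np.concatenate([(fk(p,q,s)[0]-t)*1e3 for q,t,z in D]+[1e-2*np.array(p)])
    S=least_squares(F,[0,.2,-.16,.4,.4,0,0,0,0,.2]);o=max(np.abs(fk(S.x,q,s)[1]-z).max() for q,t,z in D)
    print(s,S.x.round(3),abs(S.fun).max().round(2),"dir err",o.round(3))
    if best is None or o<best[0]:best=(o,S.x,s)
_,p,s=best
lo=np.array([-179,-69,-61.2,-181,-171,-178.]);hi=np.array([179,118,80.6,117,-9.2,178])
def ik(pos,tilt,yaw,q0):
    t,y=np.radians([tilt,yaw]);z=np.array([np.sin(t)*np.cos(y),np.sin(t)*np.sin(y),-np.cos(t)])
    f=lambda q:np.r_[(fk(p,q,s)[0]-pos)*1e3,(fk(p,q,s)[1]-z)*300]
    S=least_squares(f,q0[:5],bounds=(lo[:5],hi[:5]),x_scale=30);return S.x.round(1),abs(S.fun).max().round(1)
if __name__=="__main__":
    for tilt in(20,23,26,30,34):
        for b in(0,.06,.12,.18):
            t=np.radians(tilt);X=[.5884-(.006+b)*np.sin(t),-.0264,.040+(.006+b)*np.cos(t)]
            print(tilt,b,*min((ik(X,tilt,-4.4,np.array(q0)) for q0 in([15,15,-45,60,-15],[15,15,-45,5,-25],[15,15,-45,-60,-15])),key=lambda k:k[1]))
E
python3 ik.py
```

```text
1 [ 0.03  -0.147 -0.398  0.376  0.44   0.229  0.201 -0.199  0.012 -0.195] 44.41 dir err 0.906
-1 [ 0.001  0.161 -0.002  0.566  0.42  -0.001 -0.08   0.002 -0.077  0.285] 0.62 dir err 0.005
20 0 [ 13.4  25.3 -39.4  25.6  -9.2] 12.5
20 0.06 [ 13.4  18.  -44.9  37.  -10. ] 0.0
20 0.12 [ 17.1  11.6 -38.9  19.6 -22. ] 0.0
20 0.18 [ 18.6   5.4 -35.2  14.7 -31.7] 0.0
23 0 [ 13.4  25.1 -37.6  18.3  -9.2] 20.7
23 0.06 [ 13.1  17.3 -45.3  36.7  -9.2] 10.8
23 0.12 [ 15.8  10.2 -45.7  32.6 -14.5] 0.0
23 0.18 [ 19.    3.6 -40.7  20.8 -25.9] 0.0
26 0 [ 13.   25.  -35.1   8.1  -9.2] 27.4
26 0.06 [ 13.5  16.8 -44.3  31.3  -9.2] 21.2
26 0.12 [ 12.3   9.1 -50.9  48.1  -9.2] 5.9
26 0.18 [ 18.4   2.  -47.   30.9 -19.3] 0.0
30 0 [ 10.6  25.  -30.3 -12.9  -9.2] 46.0
30 0.06 [ 13.7  16.5 -41.2  16.6  -9.2] 30.6
30 0.12 [ 12.5   7.8 -51.5  47.5  -9.2] 21.7
30 0.18 [ 11.4   0.2 -56.3  57.5  -9.2] 2.4
34 0 [ -17.8   26.6  -34.8 -153.3   -9.2] 21.4
34 0.06 [ 10.   17.1 -33.5 -18.2  -9.2] 54.0
34 0.12 [ 12.9   6.7 -51.8  45.6  -9.2] 36.7
34 0.18 [ 10.8  -1.5 -58.   61.5  -9.2] 17.5
```

Run:
```python
from ik import *
for tilt in(15,17,26,29,32,35,38):
    for b in(0,.1,.2):
        t=np.radians(tilt);X=[.5884-(.006+b)*np.sin(t),-.0264,.040+(.006+b)*np.cos(t)]
        print(tilt,b,*min((ik(X,tilt,-4.4,np.array(q0)) for q0 in([0,15,-50,-179,-20],[0,15,-50,-140,-20],[15,15,-45,60,-15],[0,15,-45,-100,-15],[15,15,-45,30,-15])),key=lambda k:k[1]))
```

```text
1 [ 0.03  -0.147 -0.398  0.376  0.44   0.229  0.201 -0.199  0.012 -0.195] 44.41 dir err 0.906
-1 [ 0.001  0.161 -0.002  0.566  0.42  -0.001 -0.08   0.002 -0.077  0.285] 0.62 dir err 0.005
15 0 [ 14.5  26.2 -36.8  20.9 -13.6] 0.0
15 0.1 [ 16.3  15.8 -31.5  10.9 -29. ] 0.0
15 0.2 [ 17.4   6.9 -26.    8.  -43.4] 0.0
17 0 [ 13.2  25.6 -40.7  30.8  -9.2] 2.7
17 0.1 [ 16.6  15.  -34.7  14.3 -25.1] 0.0
17 0.2 [ 18.1   5.5 -29.1  10.  -40.1] 0.0
26 0 [ 13.   25.  -35.1   8.1  -9.2] 27.4
26 0.1 [ 12.7  11.6 -49.1  43.9  -9.2] 11.8
26 0.2 [ 19.7  -0.2 -45.3  27.  -23.3] 0.0
29 0 [ -17.3   26.7  -40.5 -178.6   -9.2] 35.1
29 0.1 [ 13.1  10.8 -49.   41.3  -9.2] 23.3
29 0.2 [ 17.5  -1.8 -52.2  40.6 -16.2] 0.0
32 0 [ -18.    26.7  -37.1 -162.9   -9.2] 27.5
32 0.1 [ 13.7  10.2 -48.1  34.6  -9.2] 33.5
32 0.2 [ 11.   -3.1 -58.3  60.7  -9.2] 3.3
35 0 [ -17.6   26.5  -33.8 -148.9   -9.2] 18.2
35 0.1 [ 13.8  10.6 -42.5   8.9  -9.2] 39.2
35 0.2 [ 10.5  -4.5 -59.7  64.2  -9.2] 14.3
38 0 [ -16.6   26.1  -31.2 -137.3   -9.2] 8.9
38 0.1 [ -19.1   14.1  -41.2 -148.2   -9.2] 28.1
38 0.2 [  9.5  -5.9 -61.2  69.   -9.2] 24.6
```

Run:
```python
from ik import *
for tilt in(18,20,23,26,30):
    for yaw in(-10,-16,-22,-28,-36,12,20,28):
        t=np.radians(tilt);y=np.radians(yaw);o=[]
        for b in(0,.1,.2):
            X=[.5884-(.006+b)*np.sin(t)*np.cos(y),-.0264-(.006+b)*np.sin(t)*np.sin(y),.040+(.006+b)*np.cos(t)]
            o.append(min((ik(X,tilt,yaw,np.array(q0)) for q0 in([15,15,-45,60,-15],[0,15,-45,-100,-15],[15,15,-45,90,-15])),key=lambda k:k[1]))
        if o[0][1]<3:print(tilt,yaw,[(k[0].tolist(),float(k[1])) for k in o])
```

```text
1 [ 0.03  -0.147 -0.398  0.376  0.44   0.229  0.201 -0.199  0.012 -0.195] 44.41 dir err 0.906
-1 [ 0.001  0.161 -0.002  0.566  0.42  -0.001 -0.08   0.002 -0.077  0.285] 0.62 dir err 0.005
18 -28 [([4.0, 25.0, -48.4, 83.0, -9.5], 0.0), ([20.0, 15.6, -39.0, 31.0, -26.5], 0.0), ([24.6, 6.8, -31.8, 21.4, -42.3], 0.0)]
18 -36 [([9.0, 25.6, -46.7, 69.9, -13.5], 0.0), ([21.1, 16.5, -37.9, 31.8, -29.5], 0.0), ([25.9, 8.1, -30.7, 22.7, -44.8], 0.0)]
18 12 [([13.4, 26.1, -32.0, 1.8, -14.0], 0.0), ([13.5, 15.0, -30.3, 1.0, -26.7], 0.0), ([13.6, 5.5, -26.1, 0.8, -40.4], 0.0)]
18 20 [([11.7, 26.3, -27.6, -8.1, -18.4], 0.0), ([11.3, 15.6, -27.0, -5.4, -29.7], 0.0), ([10.7, 6.4, -23.2, -4.2, -42.7], 0.0)]
18 28 [([9.9, 26.7, -24.2, -14.5, -22.6], 0.0), ([9.0, 16.4, -23.8, -10.6, -33.2], 0.0), ([7.8, 7.6, -20.1, -8.6, -45.7], 0.0)]
20 -28 [([-1.4, 24.8, -49.2, 102.5, -9.2], 0.9), ([19.5, 14.9, -42.8, 39.4, -23.4], 0.0), ([25.7, 5.7, -35.2, 25.5, -39.8], 0.0)]
20 -36 [([4.4, 25.3, -48.7, 87.5, -12.8], 0.0), ([21.0, 15.9, -41.3, 39.1, -27.1], 0.0), ([27.1, 7.2, -33.8, 26.7, -42.9], 0.0)]
20 12 [([13.4
[... 706 characters left out ...]
 -28.7], 0.0), ([5.5, 5.5, -23.2, -13.3, -40.7], 0.0)]
26 -36 [([-2.6, 25.3, -50.0, 117.0, -15.8], 0.9), ([16.9, 14.4, -50.5, 67.9, -22.2], 0.0), ([30.0, 5.2, -42.9, 40.6, -38.0], 0.0)]
26 20 [([9.8, 25.5, -27.7, -21.8, -12.0], 0.0), ([9.7, 13.5, -31.2, -13.1, -20.1], 0.0), ([8.8, 2.4, -30.0, -9.1, -32.4], 0.0)]
26 28 [([6.5, 25.9, -23.3, -30.0, -18.8], 0.0), ([5.6, 14.6, -26.0, -21.8, -26.7], 0.0), ([3.8, 4.4, -24.7, -17.0, -38.1], 0.0)]
30 20 [([7.5, 25.2, -25.9, -33.6, -11.3], 0.0), ([8.2, 12.9, -31.8, -20.6, -16.8], 0.0), ([7.4, 1.0, -32.6, -13.5, -27.7], 0.0)]
30 28 [([3.6, 25.7, -22.1, -40.2, -18.6], 0.0), ([3.0, 14.2, -26.1, -30.0, -25.1], 0.0), ([0.9, 3.4, -26.2, -23.1, -35.4], 0.0)]
```

Run:
```python
from ik import *
toward([.4947,-.0626,.2219],28,22)
for b in(0,.05,.1,.15,.2):
    t,y=np.radians([28,22]);X=np.array([.5844,-.0264,.040])-(.006+b)*np.array([np.sin(t)*np.cos(y),np.sin(t)*np.sin(y),-np.cos(t)])
    print(b,X.round(4),*ik(X,28,22,np.array([9,12,-30,-15,-20])))
import pickle
w=pickle.load(open("w3.pkl","rb"));print([((onz(w,u,v,.008)-[.61179,.03795,0])@rz(-.10405)*1e3).round(0).tolist() for u,v in((395,208),(394,175),(393,144))])
```

```text
1 [ 0.03  -0.147 -0.398  0.376  0.44   0.229  0.201 -0.199  0.012 -0.195] 44.41 dir err 0.906
-1 [ 0.001  0.161 -0.002  0.566  0.42  -0.001 -0.08   0.002 -0.077  0.285] 0.62 dir err 0.005
t 21.9167 d [ -1.3 -43.1  15.9] rot [-0.6  1.9 28.3] q [ 11.  -0. -57.  63.  -9.  12.]
0 [ 0.5818 -0.0275  0.0453] [  7.8  25.2 -26.1 -30.2 -13.2] 0.0
0.05 [ 0.56   -0.0362  0.0894] [  8.1  19.2 -28.9 -24.2 -16. ] 0.0
0.1 [ 0.5383 -0.045   0.1336] [  7.9  13.1 -30.6 -19.4 -20.1] 0.0
0.15 [ 0.5165 -0.0538  0.1777] [  7.5   7.3 -31.  -15.9 -25.4] 0.0
0.2 [ 0.4947 -0.0626  0.2219] [  6.8   1.8 -30.3 -13.6 -31.5] 0.0
[[-80.0, -123.0, 8.0], [-29.0, -123.0, 8.0], [21.0, -124.0, 8.0]]
```

```bash
python3 -m jog '{"delta_pos":[[0,0,10],[0,-5,10],[0,-5,5],[0,-5,0],[0,-7,0],[0,-7,0],[0,-7,0],[0,-7,0],[0,0,-5],[0,0,-5]],"rot":[[0.3,4,0],[0.3,4,3],[0.3,4,4],[0,0,5],[0,0,5],[0,0,5],[0,0,4],[1,-3,2],[1,-3,0],[1,-3,0]],"grip":[75,75,75,75,75,75,75,75,75,75]}'
python3 -c "
from h import *
toward([.4947,-.0626,.2219],28,22)"
```

```text
time_s: 22.75
tcp_pos: [0.5101, -0.0751, 0.2184]
ee_rot: [[0.784, 0.198, 0.589], [0.167, -0.98, 0.108], [0.598, 0.014, -0.801]]
wrist_force: [-0.0, 0.1, -0.7]
gripper_width: 0.748
t 22.75 d [-15.4  12.5   3.5] rot [-1.8  8.6 10.5] q [  9.   1. -40.  -3. -13.  95.]
```

```bash
python3 -m jog '{"delta_pos":[[-5,4,1],[-5,4,1],[-5,4,1],[0,0,0],[0,0,0]],"rot":[[-0.6,2.9,3.5],[-0.6,2.9,3.5],[-0.6,2.8,3.5],[0,0,0],[0,0,0]],"grip":[75,75,75,75,75]}'
for i in 1 2 3; do python3 -m jog '{"delta_pos":[[0,0,0],[0,0,0],[0,0,0],[0,0,0],[0,0,0],[0,0,0],[0,0,0],[0,0,0],[0,0,0],[0,0,0]],"rot":[[0,0,0],[0,0,0],[0,0,0],[0,0,0],[0,0,0],[0,0,0],[0,0,0],[0,0,0],[0,0,0],[0,0,0]],"grip":[75,75,75,75,75,75,75,75,75,75]}'|head -1;done
cat > chk.py <<'E'
from h import *
import cv2
T=lambda p:np.array(p)/1e3@rz(-.10405).T+[.61179,.03795,0]
w=vision.capture("scene");f=w["frame"].astype(int)
# grip sleeve: orange-red blob right of the face, above the stud
sub=f[140:230,395:425];m=(sub[...,0]>200)&(sub[...,0]-sub[...,1]>130)&(sub[...,1]-sub[...,2]<60)
hsv=cv2.cvtColor(w["frame"],cv2.COLOR_RGB2HSV)[140:230,395:425];m=(hsv[...,1]>215)&(hsv[...,2]>150)
ys,xs=np.nonzero(m);print("sleeve px",len(xs),xs.mean()+395 if len(xs) else 0,ys.mean()+140 if len(xs) else 0)
print({a:proj(w,T((-5-172*np.cos(a),195,40+172*np.sin(a))))[0].round(1).tolist() for a in(1.65,1.73,1.81,1.87,1.95)})
# face top-left corner edge along stud: white frame right edge column by row; handle dark rows
g=w["frame"].max(2);col=g[110:170,318:332].mean(1);print("dark rows (handle)",(np.nonzero(col<90)[0]+110).tolist())
print({t:[proj(w,T((110-265*np.cos(t)+k*6*np.sin(t)*0,0,65+265*np.sin(t))))[0].round(1).tolist() for k in(0,)] for t in(.9,.96,1.0,1.05,1.1,1.2)})
print({t:proj(w,T((110-140*np.cos(t),211,65+140*np.sin(t))))[0].round(1).tolist() for t in(.96,1.05,1.1,1.2)})
E
python3 chk.py; python3 -c "
from h import *
toward([.4947,-.0626,.2219],28,22)"
```

```text
time_s: 23.17
tcp_pos: [0.4952, -0.0628, 0.221]
ee_rot: [[0.82, 0.374, 0.434], [0.331, -0.927, 0.174], [0.467, 0.001, -0.884]]
wrist_force: [-0.2, 0.8, 0.1]
gripper_width: 0.752
time_s: 24.0
time_s: 24.83
time_s: 25.67
sleeve px 0 0 0
{1.65: [409.8, 168.0], 1.73: [411.0, 172.3], 1.81: [412.1, 176.9], 1.87: [412.9, 180.6], 1.95: [414.0, 185.8]}
dark rows (handle) [134, 135, 136]
{0.9: [[323.4, 135.5]], 0.96: [[323.8, 135.2]], 1.0: [[324.1, 135.3]], 1.05: [[324.5, 135.6]], 1.1: [[324.9, 136.2]], 1.2: [[325.9, 138.5]]}
{0.96: [417.0, 183.9], 1.05: [418.4, 184.7], 1.1: [419.2, 185.3], 1.2: [420.8, 187.0]}
t 25.7167 d [0.1 0.  1. ] rot [ 0.1 -0.2 -0.1] q [  7.   2. -30. -13. -32. 115.]
```

```bash
cat > face.py <<'E'
from h import *
T=lambda p:np.array(p)/1e3@rz(-.10405).T+[.61179,.03795,0]
d=vision.capture("side");f=d["frame"].astype(int)
for v in(178,184,188):
    row=f[v,240:320];nr=(row[:,0]-row[:,1]<70);u=np.nonzero(nr)[0]+240
    o=(row[:,0]>150)&(row[:,0]-row[:,1]>100);print(v,"nonred",u.tolist())
    for t in(.9,.96,1.02,1.1,1.2):
        P=proj(d,np.array([T((110-s*np.cos(t)+5*k*np.sin(t),140,65+s*np.sin(t)+5*k*np.cos(t))) for k in(-1,1) for s in(100,226)]))
        print("  ",t,[round(float(P[i,0]+(v-P[i,1])*(P[i+1,0]-P[i,0])/(P[i+1,1]-P[i,1])),1) for i in(0,2)])
np.save("/tmp/side_%d.npy"%int(r.sense()["time_s"]*10),f)
E
python3 face.py
for i in 1 2 3; do python3 -m jog '{"delta_pos":[[0,0,0],[0,0,0],[0,0,0],[0,0,0],[0,0,0],[0,0,0],[0,0,0],[0,0,0],[0,0,0],[0,0,0]],"rot":[[0,0,0],[0,0,0],[0,0,0],[0,0,0],[0,0,0],[0,0,0],[0,0,0],[0,0,0],[0,0,0],[0,0,0]],"grip":[75,75,75,75,75,75,75,75,75,75]}'|head -1;done
python3 face.py|grep non
python3 - <<'E'
import numpy as np,glob
a,b=[np.load(x) for x in sorted(glob.glob("/tmp/side_*.npy"))[-2:]]
print("changed px in face area",(np.abs(a-b).max(2)[120:260,230:330]>40).sum())
E
```

```text
178 nonred [281, 282, 283, 284, 285, 286, 287, 288, 289, 294, 295, 296, 297, 298, 299, 300, 301, 302, 303, 304]
   0.9 [311.5, 306.1]
   0.96 [304.1, 299.0]
   1.02 [297.4, 292.6]
   1.1 [289.6, 285.1]
   1.2 [280.9, 276.7]
184 nonred [278, 279, 280, 281, 282, 283, 284, 285, 286, 290, 291, 292, 293, 294, 295, 296, 297, 298, 299, 300, 301, 302, 303, 304, 305, 306, 307, 308, 309, 310, 311, 312, 313, 314, 315, 316, 317, 318, 319]
   0.9 [305.6, 300.2]
   0.96 [299.0, 294.0]
   1.02 [293.2, 288.4]
   1.1 [286.2, 281.8]
   1.2 [278.6, 274.4]
188 nonred [276, 277, 278, 279, 280, 281, 282, 283, 284, 288, 289, 290, 291, 292, 293, 294, 295, 296, 297, 298, 299, 300, 301, 302, 303, 304, 305, 306, 307, 308, 309, 310, 311, 312, 313, 314, 315, 316, 317, 318, 319]
   0.9 [301.6, 296.3]
   0.96 [295.6, 290.7]
   1.02 [290.3, 285.6]
   1.1 [284.0, 279.6]
   1.2 [277.0, 272.9]
time_s: 26.6
time_s: 27.43
time_s: 28.27
178 nonred [281, 282, 283, 284, 285, 286, 287, 288, 289, 294, 295, 296, 297, 298, 299, 300, 301, 302, 303, 304]
184 nonred [278, 279, 280, 281, 282, 283, 284, 285, 286, 290, 291, 292, 293, 294, 295, 296, 297, 298, 299, 300, 301, 302, 303, 304, 305, 306, 307, 308, 309, 310, 311, 312, 313, 314, 315, 316, 317, 318, 319]
188 nonred [276, 277, 278, 279, 280, 281, 282, 283, 284, 288, 289, 290, 291, 292, 293, 294, 295, 296, 297, 298, 299, 300, 301, 302, 303, 304, 305, 306, 307, 308, 309, 310, 311, 312, 313, 314, 315, 316, 317, 318, 319]
changed px in face area 0
```

The face is static, but its edge reads ≈1.1 rad instead of 0.96, so the stud seems stuck above the hook. I'll spend the last picture on a composite of the stay area.

Run:
```python
from h import *
import cv2
d=vision.capture("side");s=vision.capture("scene");w=vision.capture("wrist")
z=lambda c,x,y,a,b,W,H:cv2.resize(c["frame"][:,:,::-1][y:y+b,x:x+a],(W,H),interpolation=cv2.INTER_CUBIC)
top=np.hstack([z(d,245,150,80,60,400,300),z(s,375,150,60,45,400,300)])
bot=np.hstack([z(w,0,0,640,400,480,300),z(d,230,110,120,112,320,300)])
cv2.imwrite("pics/last.png",np.vstack([top,bot]))
```

```text
(no output)
```

View pics/last.png

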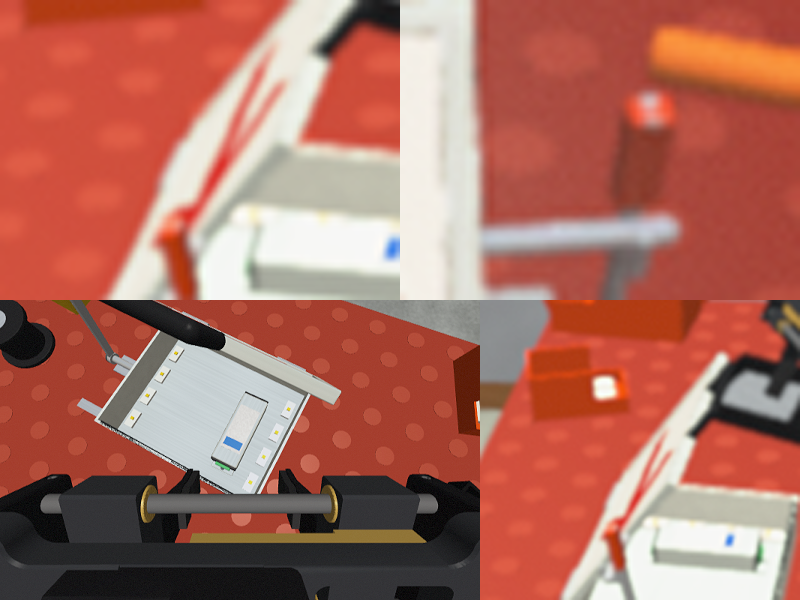

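The picture resolves it. The gap in the mask was the red arrow on the tilted face. The face's near edge is at u≈304, which matches 0.96 rad (304.1 predicted). The stud end at (417,185) matches (417.0,183.9), below the sleeve and in the hook. So it is seated. I'll cross-check the driver, then go in.

Run:
```python
from h import *
w=vision.capture("wrist")
X=np.array([onz(w,u/.75,(v-300)/.75,.036) for u,v in((247,392),(268,399),(238,470),(213,458))]);print(X.round(3).tolist(),X.mean(0).round(4))
toward([.5818,-.0275,.0453],28,22)
```

```text
[[0.66, -0.013, 0.036], [0.662, -0.051, 0.036], [0.529, -0.049, 0.036], [0.532, -0.004, 0.036]] [ 0.5956 -0.0294  0.036 ]
t 28.5167 d [  87.2   35.1 -175.5] rot [ 0.1 -0.2 -0.1] q [  7.   2. -30. -13. -32. 115.]
```

```bash
python3 -m jog '{"delta_pos":[[17.4,7,-35],[17.4,7,-35],[17.4,7,-35],[14,5.6,-28]],"rot":[[0,0,0],[0,0,0],[0,0,0],[0,0,0]],"grip":[75,75,75,75]}'
python3 -m jog '{"delta_pos":[[0,0,0]],"rot":[[0,0,0]],"grip":[75]}'
python3 -c "
from h import *
toward([.5818,-.0275,.0453],28,22)"
```

```text
time_s: 28.85
tcp_pos: [0.5611, -0.0357, 0.0856]
ee_rot: [[0.82, 0.376, 0.431], [0.334, -0.926, 0.174], [0.465, 0.001, -0.885]]
wrist_force: [0.4, 1.1, 0.3]
gripper_width: 0.752
time_s: 28.93
tcp_pos: [0.5601, -0.0355, 0.0808]
ee_rot: [[0.825, 0.376, 0.422], [0.333, -0.927, 0.174], [0.456, -0.003, -0.89]]
wrist_force: [-0.2, -0.4, 0.1]
gripper_width: 0.751
t 28.9333 d [ 21.7   8.  -35.5] rot [ 0.2 -0.9 -0.1] q [  8.  20. -29. -24. -16. 125.]
```

```bash
python3 -m jog '{"delta_pos":[[7.5,2.7,-12],[7.5,2.7,-12],[7.5,2.6,-11.5],[0,0,0],[0,0,0]],"rot":[[0,0,0],[0,0,0],[0,-0.5,0],[0,0,0],[0,0,0]],"grip":[75,75,75,75,75]}'
python3 -c "
from h import *
toward([.5828,-.0275,.0453],28,22)"
```

```text
time_s: 29.35
tcp_pos: [0.5833, -0.0282, 0.053]
ee_rot: [[0.816, 0.376, 0.44], [0.333, -0.926, 0.175], [0.473, 0.004, -0.881]]
wrist_force: [-0.2, 0.3, -0.4]
gripper_width: 0.747
t 29.35 d [-0.5  0.7 -7.7] rot [ 0.1  0.3 -0.1] q [  8.  25. -26. -28. -14. 130.]
```

```bash
python3 -m jog '{"delta_pos":[[0,0.5,-4],[0,0,-4],[0,0,-2],[0,0,0],[0,0,0],[0,0,0],[0,0,0],[0,0,0],[0,0,0],[0,0,0]],"rot":[[0,0,0],[0,0,0],[0,0,0],[0,0,0],[0,0,0],[0,0,0],[0,0,0],[0,0,0],[0,0,0],[0,0,0]],"grip":[75,75,75,65,60,50,40,30,30,30]}'
python3 -m jog '{"delta_pos":[[0,0,0],[0,0,0],[0,0,0],[0,0,0]],"rot":[[0,0,0],[0,0,0],[0,0,0],[0,0,0]],"grip":[20,0,0,0]}'
python3 -c "
from h import *
toward([.5828,-.0275,.0453],28,22)"
```

```text
time_s: 30.18
tcp_pos: [0.5836, -0.0276, 0.0426]
ee_rot: [[0.815, 0.376, 0.44], [0.333, -0.927, 0.175], [0.474, 0.004, -0.881]]
wrist_force: [0.4, -0.9, 1.1]
gripper_width: 0.562
time_s: 30.52
tcp_pos: [0.5836, -0.0276, 0.0426]
ee_rot: [[0.815, 0.376, 0.44], [0.333, -0.927, 0.175], [0.474, 0.004, -0.881]]
wrist_force: [-0.1, -0.1, 0.3]
gripper_width: 0.568
t 30.5167 d [-0.8  0.1  2.7] rot [ 0.1  0.3 -0.1] q [  8.  26. -26. -30. -13. 133.]
```

Width is 49.4 mm: the driver is jammed on its diagonal because my yaw offset (≈26°) is past the self-aligning angle. I'll turn it a bit with the tool, reopen, turn back and regrip.

```bash
python3 -m jog '{"delta_pos":[[0,0,0],[0,0,0],[0,0,0],[0,0,0],[0,0,0],[0,0,0],[0,0,0],[0,0,0],[0,0,0],[0,0,0]],"rot":[[0,0,3],[0,0,3],[0,0,3],[0,0,3],[0,0,3],[0,0,0],[0,0,0],[0,0,0],[0,0,0],[0,0,0]],"grip":[0,0,0,0,0,0,70,70,70,70]}'
python3 -m jog '{"delta_pos":[[0,0,0],[0,0,0],[0,0,0],[0,0,0],[0,0,0],[0,0,0],[0,0,0]],"rot":[[0,0,-3],[0,0,-3],[0,0,-3],[0,0,-3],[0,0,-3],[0,0,0],[0,0,0]],"grip":[70,70,70,70,70,70,70]}'
python3 -m jog '{"delta_pos":[[0,0,0],[0,0,0],[0,0,0],[0,0,0],[0,0,0],[0,0,0],[0,0,0]],"rot":[[0,0,0],[0,0,0],[0,0,0],[0,0,0],[0,0,0],[0,0,0],[0,0,0]],"grip":[60,50,30,0,0,0,0]}'
```

```text
time_s: 31.35
tcp_pos: [0.5828, -0.0273, 0.042]
ee_rot: [[0.702, 0.603, 0.379], [0.533, -0.797, 0.282], [0.472, 0.004, -0.881]]
wrist_force: [0.2, 0.7, -0.5]
gripper_width: 0.688
time_s: 31.93
tcp_pos: [0.5827, -0.0269, 0.0421]
ee_rot: [[0.815, 0.379, 0.438], [0.336, -0.925, 0.176], [0.472, 0.004, -0.882]]
wrist_force: [0.1, -0.3, 0.7]
gripper_width: 0.698
time_s: 32.52
tcp_pos: [0.5835, -0.0276, 0.0425]
ee_rot: [[0.816, 0.376, 0.44], [0.333, -0.927, 0.175], [0.473, 0.004, -0.881]]
wrist_force: [-0.0, 0.1, 0.8]
gripper_width: 0.533
```

Now 46.4 mm, so the driver is squarely gripped. Lift steeply first to clear the front wall, watching the force.

```bash
python3 -m jog '{"delta_pos":[[0,0,5],[-2,0,10],[-3,0,10]],"rot":[[0,0,0],[0,0,0],[0,0,0]],"grip":[0,0,0]}'
python3 -m jog '{"delta_pos":[[-4,0,12],[-4,0,12],[-5,0,13],[0,0,0]],"rot":[[0,0,0],[0,0,0],[0,0,0],[0,0,0]],"grip":[0,0,0,0]}'
python3 -c "
from h import *
s=r.sense();print(s['moment'],s['joints'].round(0))"
```

```text
time_s: 32.77
tcp_pos: [0.5769, -0.0279, 0.0662]
ee_rot: [[0.818, 0.376, 0.436], [0.333, -0.927, 0.174], [0.469, 0.003, -0.883]]
wrist_force: [0.4, -0.5, -4.7]
gripper_width: 0.532
time_s: 33.1
tcp_pos: [0.5643, -0.0277, 0.1057]
ee_rot: [[0.815, 0.377, 0.44], [0.334, -0.926, 0.175], [0.473, 0.005, -0.881]]
wrist_force: [-0.1, -0.9, -3.2]
gripper_width: 0.537
[-0.64131693  1.52787938  0.02246004] [ 10.  18. -29. -20. -16. 121.]
```

Run:
```python
from ik import *
for yaw in(22,10,0,-8,-15,-22,-29,-40,-50):
    for z in(.0475,.14):
        t,y=np.radians([28,yaw]);zz=np.array([np.sin(t)*np.cos(y),np.sin(t)*np.sin(y),-np.cos(t)])
        X=np.array([.517,-.41,z])-[.008*np.cos(y),.008*np.sin(y),0]
        X[2]=z; print(yaw,z,X.round(3),*min((ik(X,28,yaw,np.array(q0)) for q0 in([-24,20,-35,-25,-15],[-24,20,-40,50,-15],[-24,20,-35,0,-25])),key=lambda k:k[1]))
```

```text
1 [ 0.03  -0.147 -0.398  0.376  0.44   0.229  0.201 -0.199  0.012 -0.195] 44.41 dir err 0.906
-1 [ 0.001  0.161 -0.002  0.566  0.42  -0.001 -0.08   0.002 -0.077  0.285] 0.62 dir err 0.005
22 0.0475 [ 0.51  -0.413  0.048] [-37.8  33.8  -4.3 -36.5 -43. ] 0.0
22 0.14 [ 0.51  -0.413  0.14 ] [-37.   27.   -1.7 -31.5 -50.4] 0.0
10 0.0475 [ 0.509 -0.411  0.048] [-35.9  32.   -8.4 -36.2 -34.9] 0.0
10 0.14 [ 0.509 -0.411  0.14 ] [-34.9  24.9  -6.3 -29.6 -42.2] 0.0
0 0.0475 [ 0.509 -0.41   0.048] [-33.6  30.7 -11.9 -34.  -27.7] 0.0
0 0.14 [ 0.509 -0.41   0.14 ] [-32.5  23.3 -10.3 -26.  -35.1] 0.0
-8 0.0475 [ 0.509 -0.409  0.048] [-31.1  29.9 -15.1 -30.1 -21.6] 0.0
-8 0.14 [ 0.509 -0.409  0.14 ] [-30.   22.3 -13.9 -21.1 -29.2] 0.0
-15 0.0475 [ 0.509 -0.408  0.048] [-28.5  29.5 -18.7 -23.8 -15.7] 0.0
-15 0.14 [ 0.509 -0.408  0.14 ] [-27.6  21.6 -17.7 -14.5 -24. ] 0.0
-22 0.0475 [ 0.51  -0.407  0.048] [-25.6  29.3 -23.9 -12.4  -9.2] 1.4
-22 0.14 [ 0.51  -0.407  0.14 ] [-25.1  21.1 -22.4  -4.6 -18.6] 0.0
-29 0.0475 [ 0.51  -0.406  0.048] [-25.2  29.2 -25.   -6.7  -9.2] 15.9
-29 0.14 [ 0.51  -0.406  0.14 ] [-23.5  20.7 -29.2  11.9 -12.5] 0.0
-40 0.0475 [ 0.511 -0.405  0.048] [-24.3  28.9 -29.   11.7  -9.2] 33.3
-40 0.14 [ 0.511 -0.405  0.14 ] [-25.3  20.1 -37.1  42.4  -9.2] 5.4
-50 0.0475 [ 0.512 -0.404  0.048] [-40.5  28.1 -42.  117.   -9.2] 26.3
-50 0.14 [ 0.512 -0.404  0.14 ] [-31.2  19.8 -42.2  77.   -9.2] 4.0
```

```bash
python3 -m jog '{"delta_pos":[[-15,0,9],[-15,0,9],[-15,0,9],[-15,0,9],[0,-20,4],[0,-30,4],[0,-30,0],[0,-30,0],[0,-30,0],[0,0,0]],"rot":[[0,0,0],[0,0,0],[0,0,0],[0,0,0],[0,0,0],[0,0,0],[0,0,0],[0,0,0],[0,0,0],[0,0,0]],"grip":[0,0,0,0,0,0,0,0,0,0]}'; python3 face.py | grep non
```

```text
time_s: 33.93
tcp_pos: [0.5058, -0.1728, 0.1477]
ee_rot: [[0.817, 0.371, 0.441], [0.33, -0.929, 0.17], [0.473, 0.006, -0.881]]
wrist_force: [0.2, -0.4, -3.1]
gripper_width: 0.534
178 nonred [281, 282, 283, 284, 285, 286, 287, 288, 289, 294, 295, 296, 297, 298, 299, 300, 301, 302, 303, 304]
184 nonred [278, 279, 280, 281, 282, 283, 284, 285, 286, 290, 291, 292, 293, 294, 295, 296, 297, 298, 299, 300, 301, 302, 303, 304, 305, 306, 307, 308, 309, 310, 311, 312, 313, 314, 315, 316, 317, 318, 319]
188 nonred [276, 277, 278, 279, 280, 281, 282, 283, 284, 288, 289, 290, 291, 292, 293, 294, 295, 296, 297, 298, 299, 300, 301, 302, 303, 304, 305, 306, 307, 308, 309, 310, 311, 312, 313, 314, 315, 316, 317, 318, 319]
```

```bash
python3 -m jog '{"delta_pos":[[0.3,-25,0],[0.3,-31,0],[0.3,-31,0],[0.3,-31,0],[0.3,-31,0],[0.3,-31,0],[0.3,-31,0],[0,-25,0],[0,0,0],[0,0,0]],"rot":[[0,0,-3.7],[0,0,-3.7],[0,0,-3.7],[0,0,-3.7],[0,0,-3.7],[0,0,-3.7],[0,0,-3.7],[0,0,-3.7],[0,0,0],[0,0,0]],"grip":[0,0,0,0,0,0,0,0,0,0]}'
python3 - <<'E'
from h import *
import cv2,pickle
toward([.508,-.409,.0455],28.3,-8)
w=vision.capture("wrist");pickle.dump(w,open("w4.pkl","wb"))
# tray: fit the inner grey floor seen by scene/wrist as a check
for n in("scene","side"):
    c=vision.capture(n);f=c["frame"];hsv=cv2.cvtColor(f,cv2.COLOR_RGB2HSV)
C=pickle.load(open("cams.pkl","rb"))
for n,box in(("scene",(85,180,205,280)),("side",(300,125,385,170))):
    f=C[n]["frame"];m=(f.max(2)<75).astype(np.uint8);x0,y0,x1,y1=box;k=np.zeros_like(m);k[y0:y1,x0:x1]=m[y0:y1,x0:x1]
    cnt=max(cv2.findContours(k,cv2.RETR_EXTERNAL,cv2.CHAIN_APPROX_NONE)[0],key=cv2.contourArea)
    from scipy.optimize import least_squares
    B=np.array([[a*.12,b*.085,z] for a in(-1,1) for b in(-1,1) for z in(0,.035)])
    def err(q):
        P=B@rz(q[2]).T+[q[0],q[1],0];h=cv2.convexHull(proj(C[n],P).astype(np.float32))
        return [cv2.pointPolygonTest(h,(float(u),float(v)),True) for u,v in cnt[::3,0]]
    S=least_squares(err,[.517,-.41,-.5],diff_step=1e-3,loss="soft_l1");print(n,S.x.round(3),np.degrees(S.x[2]).round(1),"rms px",np.sqrt(np.mean(np.square(err(S.x)))).round(2),len(cnt))
E
```

```text
time_s: 34.82
tcp_pos: [0.5066, -0.4026, 0.1462]
ee_rot: [[0.875, -0.13, 0.466], [-0.114, -0.991, -0.063], [0.47, 0.002, -0.883]]
wrist_force: [-0.9, 1.4, -4.0]
gripper_width: 0.534
t 34.8167 d [   1.4   -6.4 -100.7] rot [ 0.1 -0.3 -0.5] q [-30.  21. -14. -21. -30. 128.]
scene [ 0.504 -0.421 -0.44 ] -25.2 rms px 1.52 253
side [ 0.507 -0.425 -0.417] -23.9 rms px 1.69 145
```

```bash
python3 -m jog '{"delta_pos":[[-3,-8,-10],[-3,-8,-20],[0,0,-20],[0,0,-20],[0,0,-15],[0,0,-7],[0,0,0],[0,0,0]],"rot":[[0,0,0],[0,0,0],[0,0,0],[0,0,0],[0,0,0],[0,0,0],[0,0,0],[0,0,0]],"grip":[0,0,0,0,0,0,0,0]}'
python3 -m jog '{"delta_pos":[[0,0,-3],[0,0,-2],[0,0,0]],"rot":[[0,0,0],[0,0,0],[0,0,0]],"grip":[0,0,0]}'
```

```text
time_s: 35.63
tcp_pos: [0.5019, -0.4193, 0.0568]
ee_rot: [[0.874, -0.129, 0.469], [-0.112, -0.992, -0.065], [0.473, 0.005, -0.881]]
wrist_force: [-0.5, 0.4, -4.1]
gripper_width: 0.533
time_s: 35.88
tcp_pos: [0.5017, -0.4194, 0.0519]
ee_rot: [[0.873, -0.13, 0.469], [-0.113, -0.991, -0.065], [0.474, 0.004, -0.881]]
wrist_force: [-1.0, 0.6, -4.6]
gripper_width: 0.535
```

```bash
python3 -m jog '{"delta_pos":[[0,0,-2],[0,0,-2],[0,0,-2],[0,0,0],[0,0,0]],"rot":[[0,0,0],[0,0,0],[0,0,0],[0,0,0],[0,0,0]],"grip":[0,0,0,0,0]}'
python3 -m jog '{"delta_pos":[[0,0,-1],[0,0,-1],[0,0,0]],"rot":[[0,0,0],[0,0,0],[0,0,0]],"grip":[0,0,0]}'
```

```text
time_s: 36.3
tcp_pos: [0.5013, -0.4196, 0.0451]
ee_rot: [[0.874, -0.131, 0.468], [-0.113, -0.991, -0.065], [0.473, 0.004, -0.881]]
wrist_force: [-0.3, -0.7, -3.4]
gripper_width: 0.537
time_s: 36.55
tcp_pos: [0.5015, -0.4197, 0.0436]
ee_rot: [[0.874, -0.13, 0.469], [-0.113, -0.991, -0.065], [0.473, 0.004, -0.881]]
wrist_force: [-0.9, 0.1, -2.8]
gripper_width: 0.529
```

```bash
python3 -m jog '{"delta_pos":[[0,0,-1],[0,0,-1],[0,0,0],[0,0,0]],"rot":[[0,0,0],[0,0,0],[0,0,0],[0,0,0]],"grip":[0,0,0,0]}'
```

```text
time_s: 36.88
tcp_pos: [0.5019, -0.4199, 0.0434]
ee_rot: [[0.873, -0.13, 0.471], [-0.112, -0.991, -0.066], [0.475, 0.005, -0.88]]
wrist_force: [-4.1, 3.3, 6.8]
gripper_width: 0.537
```

The driver is on the tray floor: force has gone from -3 to +7 N, at the predicted height. Release and withdraw along the tool axis.

```bash
python3 -m jog '{"delta_pos":[[0,0,0],[0,0,0],[0,0,0],[0,0,0],[0,0,0],[-6,1,11],[-10,1.4,19],[-14,2,27],[-14,2,27],[-14,2,27]],"rot":[[0,0,0],[0,0,0],[0,0,0],[0,0,0],[0,0,0],[0,0,0],[0,0,0],[0,0,0],[0,0,0],[0,0,0]],"grip":[56,60,68,75,75,75,75,75,75,75]}'
python3 -m jog '{"delta_pos":[[-10,2,25],[-10,2,25],[0,0,0],[0,0,0]],"rot":[[0,0,0],[0,0,0],[0,0,0],[0,0,0]],"grip":[75,75,75,75]}'
python3 - <<'E'
from h import *
import cv2
toward([.5,-.42,.2],28,-8)
w=vision.capture("wrist");cv2.imwrite("pics/end_wrist.png",w["frame"][:,:,::-1])
f=w["frame"].astype(int);hsv=cv2.cvtColor(w["frame"],cv2.COLOR_RGB2HSV)
c0=proj(w,[[.509,-.42,.037]])[0];print("expected px",c0)
# silver/white driver: bright & unsaturated, compare to floor grey
x,y=map(int,c0)
print("grey levels across",f[y,max(0,x-120):x+120:8].mean(1).astype(int).tolist())
m=((f.min(2)>185)&(np.ptp(f,axis=2)<30)).astype(np.uint8)
blue=((hsv[...,0]>100)&(hsv[...,0]<125)&(hsv[...,1]>120)&(hsv[...,2]>90)).astype(np.uint8)
for nm,mm in(("bright",m),("blue label",blue)):
    k,_,st,ce=cv2.connectedComponentsWithStats(mm)
    for i in range(1,k):
        if st[i,4]>60 and ce[i][1]<260:
            print(nm,st[i].tolist(),ce[i].round(1),onz(w,*ce[i],.037).round(3))
            if nm=="bright" and st[i,4]>300:
                cn=cv2.findContours((_==i).astype(np.uint8),cv2.RETR_EXTERNAL,cv2.CHAIN_APPROX_NONE)[0][0][:,0]
                print(cv2.minAreaRect(np.array([onz(w,u,v,.037)[:2]*1e3 for u,v in cn],np.float32)))
E
python3 face.py|grep non; python3 chk.py | head -1
```

```text
time_s: 37.72
tcp_pos: [0.4423, -0.4109, 0.1538]
ee_rot: [[0.874, -0.13, 0.468], [-0.113, -0.991, -0.065], [0.473, 0.004, -0.881]]
wrist_force: [0.8, -0.3, 0.1]
gripper_width: 0.756
time_s: 38.05
tcp_pos: [0.4232, -0.4075, 0.2053]
ee_rot: [[0.872, -0.131, 0.472], [-0.112, -0.991, -0.068], [0.477, 0.007, -0.879]]
wrist_force: [-0.2, 0.4, -0.4]
gripper_width: 0.751
t 38.05 d [ 76.8 -12.5  -5.3] rot [ 0.4  0.4 -0.5] q [-35.  13. -17. -21. -37. 133.]
expected px [317.40570841 185.80426303]
grey levels across [118, 145, 147, 144, 115, 117, 66, 15, 182, 180, 174, 179, 176, 230, 253, 255, 255, 255, 181, 186, 183, 168, 169, 178, 14, 116, 116, 115, 117, 115]
bright [275, 0, 16, 18, 162] [282.5   7.5] [ 0.766 -0.405  0.037]
bright [287, 0, 24, 12, 196] [298.7   4.3] [ 0.768 -0.428  0.037]
bright [0, 52, 48, 193, 4106] [ 14.8 142.7] [ 0.61  -0.063  0.037]
((613.3096313476562, -53.85685729980469), (51.85938262939453, 248.46376037597656), 83.69570922851562)
bright [298, 134, 45, 103, 3523] [319.2 183.9] [ 0.511 -0.422  0.037]
((512.1783447265625, -422.5467834472656), (44.729522705078125, 124.39025115966797), 86.515380859375)
bright [307, 239, 33, 11, 185] [322.8 244.9] [ 0.44  -0.417  0.037]
blue label [309, 200, 25, 13, 262] [321.  205.9] [ 0.484 -0.421  0.037]
178 nonred [281, 282, 283, 284, 285, 286, 287, 288, 289, 294, 295, 296, 297, 298, 299, 300, 301, 302, 303, 304]
184 nonred [278, 279, 280, 281, 282, 283, 284, 285, 286, 290, 291, 292, 293, 294, 295, 296, 297, 298, 299, 300, 301, 302, 303, 304, 305, 306, 307, 308, 309, 310, 311, 312, 313, 314, 315, 316, 317, 318, 319]
188 nonred [276, 277, 278, 279, 280, 281, 282, 283, 284, 288, 289, 290, 291, 292, 293, 294, 295, 296, 297, 298, 299, 300, 301, 302, 303, 304, 305, 306, 307, 308, 309, 310, 311, 312, 313, 314, 315, 316, 317, 318, 319]
sleeve px 0 0 0
```

The driver reads (0.512, -0.4225), with a top rectangle of 45 x 124 mm at the expected height and the label facing up. The face edge hasn't moved. Handing in.

```bash
python3 -c "
from station import finish_job
print(finish_job())"
```

```text
the job is handed in; nothing more can be done
None
```

The job is handed in at about 38 s of the 72 s limit. By my last checks, the face is propped on the stay and the driver lies flat, label up, in the black tray. `finish_job()` reports no verdict.

**What was done**
- I raised the face by its handle to about 1.3 rad.
- My first try at the stay failed: it fell back to level when I let go. I pushed the face up again with closed fingertips, swung the stay to about 101° and let go. It then leaned on the stud.
- I waited about 12 s for the face to sink. Its edge was then still, at the pixels predicted for 0.96 rad, and the stud was at the position predicted for the hook.
- The arm could not reach the driver in line with it while tilted back, so I came in at a yaw of 22°. The first grip jammed across the driver's diagonal (49 mm). I turned it slightly and regripped squarely at 46 mm.
- I lifted it out (about 0.33 kg), set it down until it touched the tray floor, released it and backed off.

**Last checks**
- **Driver:** its centre is at (0.512, -0.4225), within about 10 mm of the tray centre. Its top measures 45 x 124 mm at the height for lying flat, and the blue label mark faces up.
- **Face:** its edge is at the same pixels as when it first seated.
- **Robot:** the gripper is clear, with wrist force near zero.

**Failed, disagreed or not checked**
- My two estimates of the tray centre differed by about 15 mm, well inside the allowed 60 mm.
- The automatic search for the orange grip sleeve found nothing in the scene view. That the stay is seated rests on the face edge, the stud position and the last picture.
- I did not measure the spool and screwdriver again at the end. No move went near either one.

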